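# Put the setup tools back in their holders

## Robot

A 6-joint arm with a two-finger parallel gripper is mounted at the origin on a cart in front of the work surface, level with it; the furniture and walls round the work are solid. World frame = base frame: x ahead of the robot, y to its left, z up, the work surface at z = 0. Lengths are in m, angles in rad, forces in N, time in s.
With the tool pointing down it reaches from about 0.25 to 0.725 m from the base axis. Payload 4 kg.
Tool frame: the origin (TCP) lies on the centre line of the jaws, within the pads' length; the fingertips stand tip_reach ahead of it and the grasp point (between the pads) lies 5 mm behind it (tip_reach is the distance from the TCP to the fingertips, in m); z points along the fingers, y is the direction in which the jaws open and shut (so a half turn about z gives the same grasp; the last joint's range is limited). The gripper opens to 85 mm and grips with 20 to 120 N. Pads are 22 mm wide; open, the fingers measure 114 mm over their backs; the gripper's body (76 mm by 85 mm) begins 54 mm behind the grasp point. The pads swing forward as they close: fully open they stand 13 mm farther back than shut.
Start: joints at [1.142, 0.241, 0.005, 1.335, 0, 1.571], TCP at [0.208, 0.455, 0.245] pointing down, gripper open.
Joint ranges: [-2.72, 2.72], [-1.05, 1.87], [-1.09, 1.28], [-1.99, 2.15], [-1.42, 1.44], [-3.14, 3.14]. Speed limits (rad/s): [2.79, 2.79, 3.14, 3.14, 3.14, 3.14].

## Interface

Orientations are given as a unit quaternion [x, y, z, w].
In Python, from workcell import * gives the robot as it stands.
- The arm moves only by the tool arm_command, never from a script. Its arguments are lists of equal length, an entry for each row: "translation": the shift along the tool's x, y, z in cm, a list of three; "turn": the turn about the tool's z in rad; "hand": the closure, from 0 (fully open) to 1 (shut). In form: {"translation": [[x, y, z], ...], "turn": [turn, ...], "hand": [hand, ...]}. A call has 1 to 5 rows; each row is the pose to reach, as a shift and turn from the pose commanded when the call began, along the tool's axes at that moment; what a row does not reach only later rows make up. A row lasts 1/12 s, in which the tool goes at most 41.7 mm and 7.16 degrees, less where a joint would pass 70% of its speed; a pose out of reach is approached as far as the arm can. A call with a gripper value outside its range is refused whole. The fingers move at their own pace and stop on an object; the grip force is fixed at half the most. Time passes only in rows, so rows that repeat a pose let the fingers close. It gives the time, the measured TCP pose, the force and the opening at its end, in the units of the state.
- get_obs(): the state, without advancing time (a new reading comes with each control period).
- camera(name): name is "side" or "top"; returns (picture, depth): 420x560x3 uint8, red, green, blue; 420x560 float32, m along the optical axis (not along the pixel's ray), 0 where there is no reading.
- camera_info(name): a dict with "mtx" (3x3 intrinsics, pixels), "world_to_cam" (4x4, takes a point from world to camera coordinates). Camera axes: x right, y down, z forward; pixel columns grow to the right and rows downward; lengths in m; the calibration is good to about 2 mm. A picture is of the moment at which its call begins. camera_info takes no time and is no camera call.
- job_done(): hands the job in, once; it reports no verdict.
Trained networks look in the newest picture that a camera, given by its name, has taken for a name from the list of things; names that differ only in an ending like _2 or _b are one class to them, and where a whole thing is asked for, a point or a joint stands for the part that bears it (a point fixed in the world has none). Each returns a list of dicts, best first, with "conf" (0 to 1); they miss things now and then, are a little off and sometimes report something else, mostly with a low value. They report only what shows in the picture. A call takes as long as a camera call.
- search_frame(camera, name): "location" ([row, column] in pixels, amid what is visible of it).
- spot_point(camera, name): "location" ([row, column] in pixels: a listed point, or the origin of a listed thing).
The state is a dict: "clock": time; "joint_pos": joint angles; "joint_vel": joint speeds; "tau": joint torques, N m; "eef_pos": TCP position; "tool_rot": TCP orientation; "ft_force": force on the tool from outside, world axes, zero at the start; "ft_torque": the same for the moment, N m; "grip_width": finger opening in m.
Only numpy, scipy, OpenCV 4.12 (cv2) and the standard library are available. Lean on these libraries where they do the work, as an engineer would, in place of code of your own. Each camera call takes 0.05 s, during which the arm holds its last target. There are 200 camera calls.

## Task

The four setup tools from the last job (the spring collet, the steel setup block, the bronze bushing and the steel parallel) lie loose in the middle of the bench. Put each one back, the way up it now stands, into the one free place of its own holder, next to its mates: the collet in the blue rack, the block in the wooden case, the bushing in the pale board and the parallel in the slotted dark stand, each fully down on the floor of its place. Leave the oil bottle and the spray bottle standing where they are.

Things in the scene. Friction and masses are not known exactly. Their poses are not given: they have to be found in the camera images.
- collet: loose spring collet: grey steel, round, tapered with slits, 34 mm high, widest (26 mm) 24 to 29 mm up, 21 mm at the top and 17 mm at its small foot; it stands on its small end on the bench. Origin at the centre of its underside, z up. 60 g.
- setup_block: loose ground steel setup block, full of holes, 51 (x) x 76 (y) x 25 (z) mm, lying flat on the bench. Origin at the centre of its underside, z up. About 0.6 kg; take it across its 51 mm width. (The one far back near the red box is scenery.)
- bushing: loose bronze (yellow-brown) flanged bushing, 32 mm across its wide upper flange, 24 mm high, standing flange up; grip it as a 32 mm cylinder. Origin at the centre of its underside, z up. 50 g.
- parallel: loose ground steel parallel: a bar 8 mm thick (x), 150 mm long (y), 26 mm high (z), standing on its long edge on the bench. Origin at the middle of its lower edge, z up. 110 g; take it across its 8 mm thickness at the middle.
- collet_seat (a point): free end seat of the blue collet rack (50 x 142 mm, fixed, top 24 mm over the bench, three round seats along y; the others hold fixed collets like the loose one, 46 and 92 mm away in the point's -y, tops 44 mm over the bench). Seat 30 mm wide, 14 mm deep, floor 10 mm over the bench. Site: centre of the free floor, z up.
- block_bay (a point): free bay, 60 (x) x 85 (y) mm, of the mid-brown wooden case (72 x 188 mm, fixed; blue felt floor 5 mm, walls 14 mm over the bench, 6 mm thick). The twin block is fixed in the other bay, its centre 91 mm away in the point's -y. The long walls have thumb notches 50 mm wide at the bay's middle. Site: centre of the free floor, z up.
- bushing_recess (a point): free end recess of the pale wooden board (58 x 156 mm, fixed, top 18 mm over the bench, three round recesses along y; the others hold fixed bronze bushings like the loose one, 50 and 100 mm away in the point's -y, tops 34 mm over the bench). Recess 40 mm wide, 8 mm deep, floor 10 mm over the bench. Site: centre of the free floor, z up.
- parallel_slot (a point): free slot of the dark wooden stand (74 x 176 mm, fixed, top 16 mm over the bench, two slots along y). Slot 16 mm wide (x), 158 mm long (y), 8 mm deep, floor 8 mm over the bench. The twin parallel is fixed in the other slot, 38 mm away in the point's +x, its top 34 mm over the bench. Site: centre of the free floor, z up.
- oil_bottle: bystander, loose: white squeeze bottle with red tip, 46 mm across, 140 mm high, standing. Origin at the centre of its underside. Leave it standing where it is.
- spray_bottle: bystander, loose: white spray bottle with green trigger head, 51 x 89 x 157 mm, standing. Origin at the centre of its underside. Leave it standing where it is.

How it is judged:
At the end, for the whole second after the job is handed in: Each of the four is released, at rest, upright within 0.15 rad, its underside within 4 mm of the floor of its own free place and centred within 8 mm (block and parallel 10 mm); the block lies along its bay within 0.15 rad, the parallel along its slot within 0.12 rad (horizontal distance between collet and collet_seat below 0.008 m and z of collet in the frame of collet_seat between -0.004 and 0.004 m and angle between each of collet, setup_block, bushing, parallel's own z axis and vertical below 0.15 rad and linear speed of each of collet, setup_block, bushing, parallel below 0.02 m/s and angular speed of each of collet, setup_block, bushing, parallel below 0.2 rad/s and horizontal distance between setup_block and block_bay below 0.01 m and z of setup_block in the frame of block_bay between -0.004 and 0.004 m and horizontal distance between bushing and bushing_recess below 0.008 m and z of bushing in the frame of bushing_recess between -0.004 and 0.004 m and horizontal distance between parallel and parallel_slot below 0.01 m and z of parallel in the frame of parallel_slot between -0.004 and 0.004 m and angle between the y axis of setup_block and the y axis of block_bay, either way round below 0.15 rad and angle between the y axis of parallel and the y axis of parallel_slot, either way round below 0.12 rad); the robot touches nothing.
It fails at once if the oil bottle is shifted more than 30 mm or tipped over (distance of oil_bottle from where it was at the start of the episode above 0.03 m or angle between oil_bottle's own z axis and vertical above 0.35 rad).
It fails at once if the spray bottle is shifted more than 30 mm or tipped over (distance of spray_bottle from where it was at the start of the episode above 0.03 m or angle between spray_bottle's own z axis and vertical above 0.35 rad).
It also fails if it takes over 99 s, if anything falls off the work surface, if the arm or the gripper's body presses on something with over 40 N, if the wrist force passes 120 N, or if a joint passes its speed limit or range.

## Working session

There is one attempt and no reset: what is moved stays moved. The work goes in short steps, Python scripts to look and compute and a tool call to move; the robot and the scene stay as the last step left them, time stands still between calls to the robot, and variables do not carry over. Pictures are saved under pics/ and viewed, about 12 in all and at most 16, crops included, and the job is handed in when it is done.

Besides the shell and the picture viewer there is one more tool, called after "Emit:" as a command line: name --pt "numbers of a row" for each row, then --argument value for the rest. arm_command: Moves the arm, as the interface text tells. Its arguments: {"type":"object","properties":{"translation":{"type":"array","items":{"type":"array","items":{"type":"number"}}},"turn":{"type":"array","items":{"type":"number"}},"hand":{"type":"array","items":{"type":"number"}}},"required":["translation","turn","hand"]}

```bash
mkdir -p pics
cat > h.py <<'E'
from workcell import *
import numpy as np, cv2
def shot(c,fn=None):
    p,d=camera(c)
    if fn: cv2.imwrite('pics/'+fn,p[:,:,::-1])
    return p,d
def ray(c,uv):
    i=camera_info(c);K=np.array(i['mtx']);T=np.linalg.inv(np.array(i['world_to_cam']))
    d=T[:3,:3]@np.linalg.inv(K)@np.array([uv[0],uv[1],1.]);return T[:3,3],d
def at_z(c,uv,z):
    o,d=ray(c,uv);return o+d*(z-o[2])/d[2]
def cloud(c,d):
    i=camera_info(c);K=np.array(i['mtx']);T=np.linalg.inv(np.array(i['world_to_cam']))
    v,u=np.mgrid[:d.shape[0],:d.shape[1]]
    P=np.stack([(u-K[0,2])/K[0,0]*d,(v-K[1,2])/K[1,1]*d,d],-1)
    W=P@T[:3,:3].T+T[:3,3];W[d<=0]=np.nan;return W
E
python3 - <<'E'
from h import *
for c in('top','side'):
    p,d=shot(c,c+'0.png')
    i=camera_info(c);T=np.linalg.inv(np.array(i['world_to_cam']));print(c,T[:3,3].round(3),T[:3,2].round(3),np.array(i['mtx'])[0,0])
    W=cloud(c,d)
    for n,z in [('collet',0),('setup_block',0),('bushing',0),('parallel',0),('collet_seat',.01),('block_bay',.005),('bushing_recess',.01),('parallel_slot',.008),('oil_bottle',0),('spray_bottle',0)]:
        for r in spot_point(c,n)[:2]:
            v,u=r['location'];print(n,round(r['conf'],2),int(v),int(u),at_z(c,(u,v),z).round(3)[:2],W[int(v),int(u)].round(3))
o=get_obs();print({k:np.round(v,3).tolist() for k,v in o.items()})
E
```

```text
top [ 0.497 -0.014  1.266] [ 0.063 -0.003 -0.998] 401.6727452196798
collet 0.5 216 247 [0.585 0.064] [0.584 0.064 0.034]
setup_block 0.61 255 279 [ 0.46  -0.031] [ 0.462 -0.03   0.028]
bushing 0.4 265 244 [0.43  0.078] [0.435 0.078 0.031]
parallel 0.71 259 317 [ 0.445 -0.153] [ 0.445 -0.149  0.002]
collet_seat 0.84 214 166 [0.598 0.317] [0.599 0.319 0.011]
block_bay 0.85 261 171 [0.449 0.304] [0.452 0.307 0.005]
bushing_recess 0.94 213 363 [ 0.585 -0.3  ] [ 0.585 -0.298  0.012]
parallel_slot 0.66 263 377 [ 0.425 -0.336] [ 0.428 -0.336  0.007]
oil_bottle 0.69 176 332 [ 0.705 -0.209] [ 0.699 -0.2    0.046]
spray_bottle 0.74 166 218 [0.747 0.152] [0.733 0.145 0.079]
spray_bottle 0.55 177 334 [ 0.703 -0.215] [ 0.692 -0.203  0.066]
side [ 0.174 -1.022  0.747] [ 0.318  0.777 -0.543] 483.45788255681947
collet 0.68 208 264 [0.575 0.046] [ 0.575  0.054 -0.002]
setup_block 0.78 236 232 [ 0.45  -0.045] [ 0.441 -0.076  0.025]
bushing 0.46 214 210 [0.425 0.074] [0.423 0.074 0.001]
parallel 0.54 264 245 [ 0.446 -0.166] [ 0.446 -0.159 -0.003]
collet_seat 0.86 162 241 [0.594 0.315] [0.595 0.321 0.01 ]
block_bay 0.6 176 191 [0.422 0.291] [ 0.424  0.305 -0.   ]
bushing_recess 0.71 285 323 [ 0.582 -0.307] [ 0.578 -0.313  0.017]
bushing_recess 0.46 160 242 [0.603 0.333] [0.6   0.326 0.014]
parallel_slot 0.68 313 262 [ 0.425 -0.337] [ 0.425 -0.335  0.007]
oil_bottle 0.98 261 355 [ 0.699 -0.249] [ 0.701 -0.243 -0.004]
oil_bottle 0.27 161 242 [0.607 0.344] [0.598 0.32  0.014]
spray_bottle 0.93 183 302 [0.732 0.139] [0.73  0.137 0.003]
spray_bottle 0.3 260 243 [ 0.445 -0.15 ] [ 0.445 -0.148  0.002]
{'clock': 1.1, 'joint_pos': [1.142, 0.241, 0.005, 1.335, 0.0, 1.571], 'joint_vel': [-0.0, -0.002, 0.001, 0.001, -0.0, 0.001], 'tau': [0.0, -37.222, 25.27, 0.001, 0.0, -0.0], 'eef_pos': [0.208, 0.455, 0.245], 'tool_rot': [0.213, 0.977, 0.0, 0.0], 'ft_force': [-0.716, -0.327, 0.766], 'ft_torque': [-0.072, 0.039, -0.053], 'grip_width': 0.085}
```

Run:
```python
import cv2, workcell
print([k for k in dir(workcell) if k[0]!='_'])
p=cv2.imread('pics/top0.png')[140:320,130:410]
cv2.imwrite('pics/t1.png',cv2.resize(p,None,fx=2.85,fy=2.85,interpolation=cv2.INTER_CUBIC))
p=cv2.imread('pics/side0.png')[110:370,130:430]
cv2.imwrite('pics/s1.png',cv2.resize(p,None,fx=2.3,fy=2.3,interpolation=cv2.INTER_CUBIC))
```

```text
['Unreachable', 'camera', 'camera_info', 'get_obs', 'job_done', 'search_frame', 'spot_point', 'tip_reach']
```

View pics/t1.png

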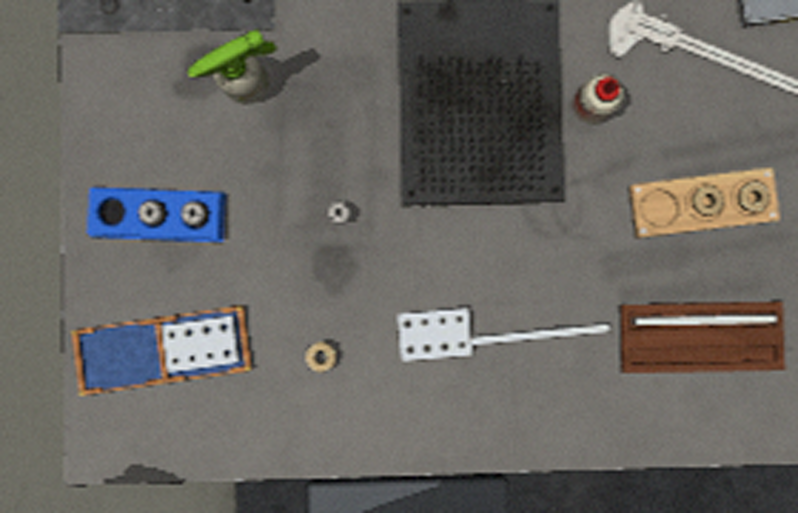

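View pics/s1.png

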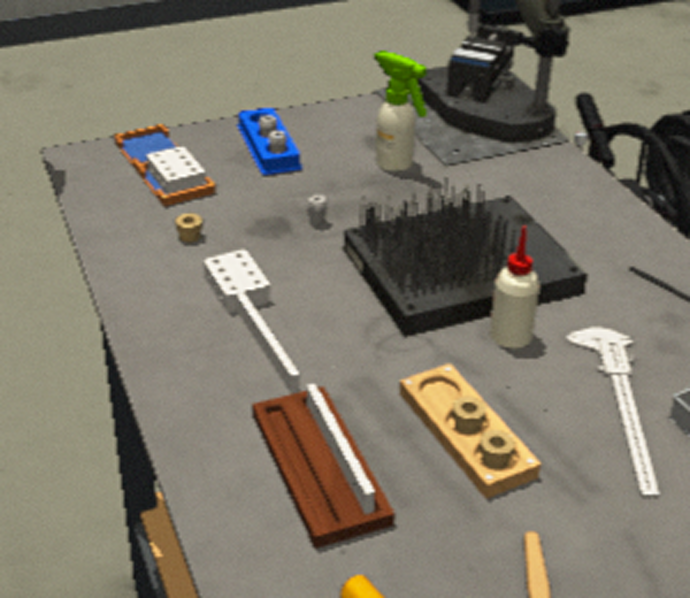

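```bash
python3 - <<'E'
from h import *
print(tip_reach if not callable(tip_reach) else tip_reach())
from workcell import _x if False else tip_reach
E
cat > m.py <<'E'
from h import *
# cells: name, centre, zlow, zhigh, ztop, radius
L=[('collet',.585,.06,.018,.05,.034,.05),('block',.455,-.033,.012,.04,.025,.06),('bushing',.43,.077,.012,.04,.024,.05),('parallel',.447,-.15,.012,.04,.026,.1),
('rack',.595,.27,.012,.034,.024,.12),('case',.45,.26,.008,.045,.014,.12),('board',.585,-.35,.010,.045,.018,.11),('stand',.43,-.336,.008,.045,.016,.11)]
if __name__=='__main__':
    D={c:shot(c) for c in('top','side')}
    W={c:cloud(c,D[c][1]) for c in D}
    for n,x,y,z0,z1,zt,r in L:
        for c in D:
            P=W[c].reshape(-1,3);m=(abs(P[:,0]-x)<min(r,.065))&(abs(P[:,1]-y)<r)&(P[:,2]>z0)&(P[:,2]<z1);Q=P[m]
            if len(Q)<6: print(n,c,'few');continue
            (cx,cy),s,a=cv2.minAreaRect(Q[:,:2].astype(np.float32))
            S=np.cov(Q[:,:2].T);w,V=np.linalg.eigh(S);v=V[:,1]*np.sign(V[1,1])
            print(n,c,len(Q),'rect',np.round([cx,cy,*s,a],3),'mean',Q.mean(0).round(3),'zp90',np.percentile(Q[:,2],90).round(3),'yaw',round(np.arctan2(-v[0],v[1]),3))
E
python3 m.py
```

```text
collet top 49 rect [5.9000e-01 6.2000e-02 2.3000e-02 2.4000e-02 2.5396e+01] mean [0.589 0.061 0.032] zp90 0.037 yaw -0.034
collet side 65 rect [5.870e-01 5.400e-02 2.200e-02 2.300e-02 6.141e+01] mean [0.586 0.053 0.028] zp90 0.033 yaw 1.537
block top 390 rect [ 0.456 -0.046  0.051  0.091  4.189] mean [ 0.456 -0.041  0.025] zp90 0.029 yaw 0.004
block side 444 rect [ 0.453 -0.047  0.052  0.091  4.148] mean [ 0.452 -0.049  0.023] zp90 0.026 yaw 0.068
bushing top 73 rect [4.3500e-01 8.5000e-02 2.8000e-02 3.0000e-02 4.3176e+01] mean [0.435 0.085 0.024] zp90 0.027 yaw 0.715
bushing side 89 rect [4.3200e-01 8.0000e-02 3.2000e-02 3.0000e-02 6.2091e+01] mean [0.432 0.078 0.02 ] zp90 0.024 yaw -0.259
parallel top 326 rect [ 4.4600e-01 -1.5100e-01  1.9900e-01  7.1000e-02  8.9315e+01] mean [ 0.452 -0.132  0.024] zp90 0.029 yaw -0.056
parallel side 494 rect [ 4.4300e-01 -1.5000e-01  2.0000e-01  7.5000e-02  8.9424e+01] mean [ 0.45  -0.132  0.021] zp90 0.026 yaw -0.047
rack top 587 rect [5.9500e-01 2.6300e-01 1.4300e-01 5.0000e-02 8.6027e+01] mean [0.595 0.264 0.023] zp90 0.027 yaw -0.078
rack side
[... 217 characters left out ...]
de 508 rect [0.444 0.255 0.075 0.198 7.346] mean [0.446 0.215 0.021] zp90 0.03 yaw 0.134
board top 843 rect [ 0.591 -0.339  0.058  0.157  5.326] mean [ 0.591 -0.34   0.02 ] zp90 0.033 yaw 0.089
board side 1289 rect [ 0.588 -0.342  0.062  0.159  5.414] mean [ 0.585 -0.355  0.02 ] zp90 0.033 yaw 0.084
stand top 1180 rect [ 4.4400e-01 -3.3000e-01  1.7800e-01  7.4000e-02  8.9081e+01] mean [ 0.445 -0.33   0.017] zp90 0.032 yaw -0.017
stand side 1984 rect [ 4.4100e-01 -3.2500e-01  1.9800e-01  7.6000e-02  8.9462e+01] mean [ 0.441 -0.343  0.017] zp90 0.031 yaw -0.006  File "<stdin>", line 3
    from workcell import _x if False else tip_reach
                            ^^
SyntaxError: invalid syntax
```

```bash
cat > m2.py <<'E'
from h import *
print('tip',tip_reach if not callable(tip_reach) else tip_reach())
for c in('top','side'):
    p,d=shot(c);W=cloud(c,d).reshape(-1,3)
    def sel(x0,x1,y0,y1,z0,z1): return W[(W[:,0]>x0)&(W[:,0]<x1)&(W[:,1]>y0)&(W[:,1]<y1)&(W[:,2]>z0)&(W[:,2]<z1)]
    def rect(Q): 
        (x,y),s,a=cv2.minAreaRect(Q[:,:2].astype(np.float32));return np.round([x,y,*s,a],4)
    t=sel(.40,.50,-.3,-.05,.016,.04)
    t=t[t[:,1]>-.237]
    q=t[(t[:,1]<-.085)];q=q[q[:,2]>.019]
    k=np.polyfit(q[:,1],q[:,0],1);print(c,'par slope',k[0].round(3),'x@-.15',np.polyval(k,-.15).round(4),'res',np.std(q[:,0]-np.polyval(k,q[:,1])).round(4),'y',q[:,1].min().round(3))
    h,_=np.histogram(t[:,1],np.arange(-.24,-.05,.005));print(h)
    b=sel(.41,.50,-.1,.02,.018,.04);
    for ym in(-.06,-.07,-.075,-.08): print('block y>',ym,rect(b[b[:,1]>ym]))
    h,_=np.histogram(b[:,1],np.arange(-.1,.02,.004));print(h)
    print('z block',np.median(b[:,2]).round(4),'bench',np.nanmedian(sel(.48,.54,-.05,.05,-.02,.02)[:,2]).round(4))
    for n,a in dict(collet=(.55,.62,.03,.1,.02,.05),bushing=(.4,.47,.05,.12,.014,.04)).items(): print(n,rect(sel(*a)))
    print('case wall',rect(sel(.39,.52,.14,.37,.009,.022)))
    s=sel(.385,.46,-.43,-.24,-.01,.0125);s=s[s[:,2]>.004];print('slot?',len(s),rect(s))
    print('twin par',rect(sel(.4,.5,-.43,-.24,.027,.05)))
    print('stand',rect(sel(.38,.5,-.43,-.236,.01,.024)))
E
python3 m2.py
```

```text
tip 0.014
top par slope -0.071 x@-.15 0.4523 res 0.0024 y -0.225
[ 0  0  0  5  4  5  6  3  4  4  4  6  5  4  4  2  6  6  3  6  2  4  6  3
  6  5  4  4  3  6  6  3 11 29 18 31 23]
block y> -0.06 [ 0.4551 -0.0305  0.0507  0.0599  3.5805]
block y> -0.07 [ 0.4554 -0.0351  0.0507  0.0691  3.5805]
block y> -0.075 [ 0.4556 -0.0382  0.0507  0.0753  3.5805]
block y> -0.08 [ 0.4557 -0.0398  0.0507  0.0786  3.6482]
[ 3  3  6  3  3  9 19 17 22 22 16 23 20 13 21 27 18 14 21 22 16 19 20 16
 18  3  0  0  0]
z block 0.0255 bench 0.0003
collet [0.589  0.0616 0.0218 0.0248 0.7099]
bushing [4.34500e-01 8.57000e-02 2.79000e-02 3.08000e-02 8.82312e+01]
case wall [0.4526 0.2607 0.0846 0.1892 6.7558]
slot? 387 [ 4.2150e-01 -3.3380e-01  1.8420e-01  7.2500e-02  8.9526e+01]
twin par [ 4.62700e-01 -3.29400e-01  1.48800e-01  6.30000e-03  8.83958e+01]
stand [ 0.4434 -0.3305  0.074   0.1769  0.0793]
side par slope -0.068 x@-.15 0.4486 res 0.0026 y -0.233
[ 0  8  8  6  9  4 11  6  7  6  8  5  7  7  7  5 10  2  9  7  7  3  7  7
  3  7  7  5  7  5  5 20 49 22 23 32 22]
block y> -0.06 [ 0.4523 -0.0301  0.052   0.0586  3.6713]
block y> -0.07 [ 0.4525 -0.0357  0.0521  0.0701  2.8307]
block y> -0.075 [ 0.4528 -0.0387  0.052   0.0758  3.8345]
block y> -0.08 [ 0.453  -0.0407  0.052   0.0799  3.8345]
[ 3  6  5  4 17 39 17 20 16 27 15 17 20 18 19 21 14 22 17 18 17 19 19 15
  2  0  0  0  0]
z block 0.0239 bench -0.0013
collet [5.8710e-01 5.4800e-02 2.1500e-02 2.3000e-02 6.2695e+01]
bushing [4.31900e-01 7.91000e-02 3.46000e-02 2.93000e-02 6.37984e+01]
case wall [0.4442 0.2553 0.0732 0.1951 6.4124]
slot? 692 [ 4.31500e-01 -3.33900e-01  1.79300e-01  5.69000e-02  8.95875e+01]
twin par [ 4.60200e-01 -3.33700e-01  1.49900e-01  1.00000e-02  8.95427e+01]
stand [ 4.40900e-01 -3.33900e-01  1.79600e-01  7.53000e-02  8.92279e+01]
```

```bash
cat > go.py <<'E'
import sys
from workcell import *
import numpy as np
from scipy.spatial.transform import Rotation as R
o=get_obs();p=np.array(o['eef_pos']);r=R.from_quat(o['tool_rot']).as_matrix()
def plan(chain):
    # chain of (x,y,z,jaw angle deg or None); each printed relative to previous
    q,m=p.copy(),r.copy()
    for x,y,z,a in chain:
        d=m.T@(np.array([x,y,z])-q);t=0
        if a is not None:
            cur=np.arctan2(m[1,1],m[0,1]);dw=(np.radians(a)-cur+np.pi/2)%np.pi-np.pi/2
            t=-dw; m=R.from_euler('z',dw).as_matrix()@m
        q=np.array([x,y,z]);print('cm',(d*100).round(2).tolist(),'turn',round(t,3),'rows',int(np.ceil(max(np.linalg.norm(d)/.0417,abs(t)/.125))))
if __name__=='__main__':
    print('clk',o['clock'],'p',p.round(4),'jaw',np.degrees(np.arctan2(r[1,1],r[0,1])).round(2),'z',r[:,2].round(3),'F',np.round(o['ft_force'],1),'w',round(o['grip_width'],4),'q',np.round(o['joint_pos'],2))
    plan(eval('['+sys.argv[1]+']') if len(sys.argv)>1 else [])
E
python3 go.py "(.4545,-.04,.12,3.6),(.4545,-.04,.02,None)"
```

```text
clk 1.3 p [0.2079 0.4547 0.2453] jaw 65.43 z [ 0. -0. -1.] F [ 0.5 -0.1  0.6] w 0.0857 q [ 1.14  0.24  0.01  1.34 -0.    1.57]
cm [-43.0, -34.74, 12.53] turn 1.079 rows 14
cm [0.0, -0.0, 10.0] turn 0 rows 3
```

Emit:
arm_command --pt "-2.9 -2.3 0.8" --pt "-5.7 -4.6 1.7" --pt "-8.6 -6.9 2.5" --pt "-11.5 -9.3 3.3" --pt "-14.33 -11.58 4.18" --turn '[0,0,0,0,0]' --hand '[0,0,0,0,0]'

```text
clock: 1.72
eef_pos: [0.2904, 0.2884, 0.2034]
tool_rot: [0.212, 0.977, 0.0, 0.0]
ft_force: [0.8, -0.7, -0.1]
grip_width: 0.0855
```

Emit:
arm_command --pt "-2.9 -2.3 0.8" --pt "-5.7 -4.6 1.7" --pt "-8.6 -6.9 2.5" --pt "-11.5 -9.3 3.3" --pt "-14.33 -11.58 4.18" --turn '[0,0,0,0,0]' --hand '[0,0,0,0,0]'

```text
clock: 2.13
eef_pos: [0.3729, 0.1232, 0.1618]
tool_rot: [0.213, 0.977, 0.0, 0.001]
ft_force: [1.4, 1.2, -0.2]
grip_width: 0.0856
```

Emit:
arm_command --pt "-2.9 -2.3 0.8" --pt "-5.7 -4.6 1.7" --pt "-8.6 -6.9 2.5" --pt "-11.5 -9.3 3.3" --pt "-14.33 -11.58 4.18" --turn '[0,0,0,0,0]' --hand '[0,0,0,0,0]'

```text
clock: 2.55
eef_pos: [0.4552, -0.042, 0.1198]
tool_rot: [0.213, 0.977, 0.0, 0.001]
ft_force: [0.5, 0.1, 1.0]
grip_width: 0.0855
```

Emit:
arm_command --pt "0 0 0" --pt "0 0 0" --pt "0 0 0" --pt "0 0 0" --pt "0 0 0" --turn '[0.12,0.24,0.36,0.48,0.6]' --hand '[0,0,0,0,0]'

```text
clock: 2.97
eef_pos: [0.4545, -0.0402, 0.1199]
tool_rot: [0.495, 0.869, -0.0, -0.0]
ft_force: [0.1, -0.3, 0.2]
grip_width: 0.0854
```

Emit:
arm_command --pt "0 0 0" --pt "0 0 0" --pt "0 0 0" --pt "0 0 0" --pt "0 0 0" --turn '[0.12,0.24,0.36,0.479,0.479]' --hand '[0,0,0,0,0]'

```text
clock: 3.38
eef_pos: [0.4545, -0.04, 0.12]
tool_rot: [0.685, 0.728, 0.0, 0.0]
ft_force: [-0.7, -0.2, -0.3]
grip_width: 0.0855
```

```bash
python3 go.py "(.4545,-.04,.12,3.6),(.4545,-.04,.02,None)"
python3 - <<'E'
from h import *
for c in('top','side'):
    p,d=shot(c,c+'1.png')
a=cv2.imread('pics/top1.png')[190:310,150:410];b=cv2.imread('pics/side1.png')[130:330,130:350]
cv2.imwrite('pics/v3.png',cv2.resize(b,None,fx=2.9,fy=2.9,interpolation=2))
E
```

```text
clk 3.3833 p [ 0.4545 -0.04    0.12  ] jaw 3.5 z [ 0. -0. -1.] F [-0.7 -0.2 -0.3] w 0.0855 q [-0.09  0.25 -0.32  0.99 -0.    1.42]
cm [-0.0, -0.0, -0.0] turn -0.002 rows 1
cm [0.0, -0.0, 10.0] turn 0 rows 3
```

View pics/v3.png

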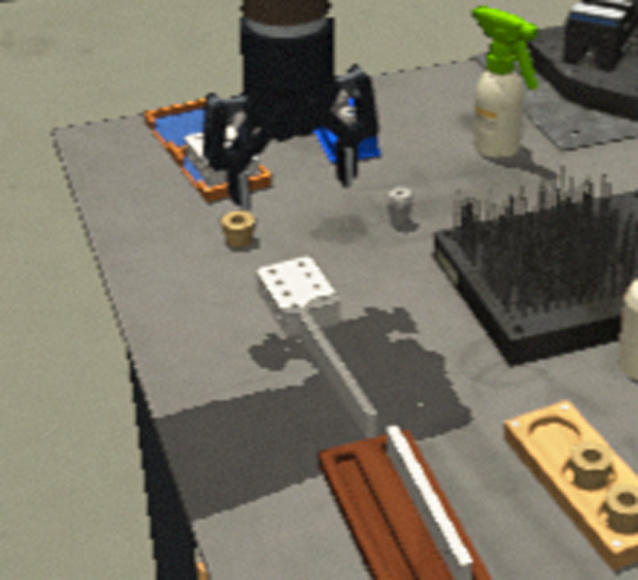

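Emit:
arm_command --pt "0 0 3" --pt "0 0 6" --pt "0 0 8" --pt "0 0 9.5" --pt "0 0 10" --turn '[0,0,0,0,0]' --hand '[0,0,0,0,0.1]'

```text
clock: 3.9
eef_pos: [0.4525, -0.0398, 0.0176]
tool_rot: [0.684, 0.73, -0.001, -0.002]
ft_force: [0.3, -0.0, -0.2]
grip_width: 0.0773
```

Emit:
arm_command --pt "0 0 0" --pt "0 0 0" --pt "0 0 0" --pt "0 0 0" --pt "0 0 0" --turn '[0,0,0,0,0]' --hand '[0.3,0.5,0.7,0.8,0.8]'

```text
clock: 4.32
eef_pos: [0.4553, -0.0401, 0.021]
tool_rot: [0.684, 0.729, 0.001, 0.001]
ft_force: [-0.6, -0.7, 2.9]
grip_width: 0.0493
```

Emit:
arm_command --pt "0 0 0" --pt "0 0 0" --pt "0 0 -1" --pt "0 0 -3" --pt "0 0 -6" --turn '[0,0,0,0,0]' --hand '[0.8,0.8,0.8,0.8,0.8]'

```text
clock: 4.73
eef_pos: [0.4508, -0.0396, 0.0774]
tool_rot: [0.684, 0.729, -0.003, -0.003]
ft_force: [0.7, -0.1, -6.5]
grip_width: 0.0495
```

```bash
python3 go.py
python3 - <<'E'
from h import *
p,d=shot('side','side2.png');W=cloud('side',d).reshape(-1,3)
for z0,z1 in((.078,.095),(.055,.078)):
    Q=W[(abs(W[:,0]-.4545)<.03)&(abs(W[:,1]+.04)<.07)&(W[:,2]>z0)&(W[:,2]<z1)];print(len(Q),Q.min(0).round(3) if len(Q) else 0,Q.max(0).round(3) if len(Q) else 0)
b=cv2.imread('pics/side2.png')[130:330,130:350]
cv2.imwrite('pics/v4.png',cv2.resize(b,None,fx=2.9,fy=2.9,interpolation=2))
E
```

```text
clk 4.7333 p [ 0.4508 -0.0396  0.0774] jaw 3.61 z [-0.009  0.001 -1.   ] F [ 0.7 -0.1 -6.5] w 0.0495 q [-0.09  0.31 -0.38  0.89  0.    1.42]
335 [ 0.425 -0.083  0.078] [ 0.484 -0.001  0.094]
186 [ 0.425 -0.084  0.055] [0.484 0.001 0.078]
```

View pics/v4.png

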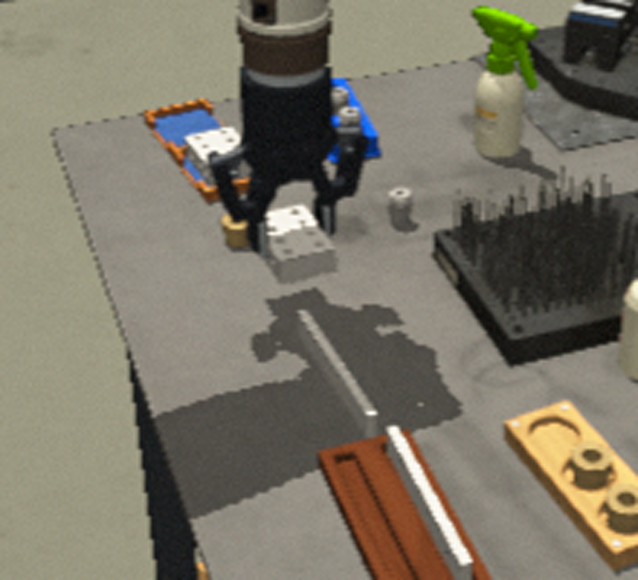

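```bash
cat > case.py <<'E'
from h import *
for c in('top','side'):
    p,d=shot(c);W=cloud(c,d);h=cv2.cvtColor(p,cv2.COLOR_RGB2HSV)
    near=(abs(W[...,0]-.45)<.08)&(W[...,1]>.13)&(W[...,1]<.37)&(W[...,2]<.05)
    Q=W[near&(W[...,2]>.022)][:,:2].astype(np.float32);print(c,'twin',np.round(cv2.minAreaRect(Q)[0],4),np.round(cv2.minAreaRect(Q)[1:][0],3),cv2.minAreaRect(Q)[2])
    o=near&(h[...,0]<22)&(h[...,1]>110)
    n,l,s,ct=cv2.connectedComponentsWithStats(o.astype(np.uint8));
    v,u=np.nonzero(o);P=np.array([at_z(c,(a,b),.014)[:2] for a,b in zip(u,v)],np.float32);r=cv2.minAreaRect(P);print('wall',len(P),np.round(r[0],4),np.round(r[1],3),r[2])
    b=near&(h[...,0]>95)&(h[...,0]<125)&(h[...,1]>80)&(W[...,1]>.25)&(W[...,0]<.53)
    v,u=np.nonzero(b);P=np.array([at_z(c,(a,e),.005)[:2] for a,e in zip(u,v)],np.float32);r=cv2.minAreaRect(P);print('felt',len(P),np.round(r[0],4),np.round(r[1],3),r[2])
    for r in spot_point(c,'block_bay')[:1]: print(r['conf'],at_z(c,r['location'][::-1],.005).round(4))
E
python3 case.py
```

```text
top twin [0.4527 0.2146] [0.05  0.077] 6.690852165222168
wall 242 [0.4468 0.2573] [0.071 0.188] 6.782032012939453
felt 528 [0.442  0.2967] [0.063 0.099] 6.452375411987305
0.82 [0.4459 0.3006 0.005 ]
side twin [0.4496 0.2108] [0.052 0.085] 5.269469738006592
wall 511 [ 0.3821 -0.0382] [0.789 0.101] 79.91365814208984
felt 154 [0.4368 0.308 ] [0.062 0.065] 3.5120859146118164
0.68 [0.4261 0.301  0.005 ]
```

```bash
python3 go.py "(.4405,.3025,.09,None),(.4405,.3025,.09,6.8)"
```

```text
clk 4.9833 p [ 0.4533 -0.0398  0.0787] jaw 3.61 z [-0.002  0.    -1.   ] F [-1.1 -0.4 -5.8] w 0.0497 q [-0.09  0.3  -0.38  0.89  0.    1.42]
cm [34.25, 0.87, -1.12] turn 0 rows 9
cm [0.0, 0.0, 0.0] turn -0.056 rows 1
```

Emit:
arm_command --pt "3 0 -0.5" --pt "6.5 0.2 -1" --pt "10 0.3 -1.1" --pt "13.5 0.4 -1.1" --pt "17 0.43 -1.1" --turn '[0,0,0,0,0]' --hand '[0.8,0.8,0.8,0.8,0.8]'

```text
clock: 5.4
eef_pos: [0.4462, 0.1309, 0.0889]
tool_rot: [0.685, 0.729, -0.002, -0.001]
ft_force: [1.0, 0.6, -5.8]
grip_width: 0.049
```

Emit:
arm_command --pt "3.5 0 0" --pt "7 0.2 0" --pt "10.5 0.3 0" --pt "14 0.4 0" --pt "16.5 0.44 0" --turn '[0,0,0,0,-0.056]' --hand '[0.8,0.8,0.8,0.8,0.8]'

```text
clock: 5.82
eef_pos: [0.4403, 0.2972, 0.0884]
tool_rot: [0.663, 0.749, -0.002, -0.001]
ft_force: [0.7, 0.1, -6.2]
grip_width: 0.0495
```

Emit:
arm_command --pt "0.75 0 0" --pt "0.75 0 0" --pt "0.75 0 0" --turn '[0,0,0]' --hand '[0.8,0.8,0.8]'

```text
clock: 6.07
eef_pos: [0.4395, 0.3013, 0.0887]
tool_rot: [0.664, 0.748, -0.003, -0.0]
ft_force: [1.2, -0.3, -6.2]
grip_width: 0.0491
```

```bash
python3 go.py "(.4405,.3025,.05,6.8),(.4405,.3025,.026,6.8)"
python3 - <<'E'
from h import *
for c in('side','top'):
    p,d=shot(c,c+'3.png')
b=cv2.imread('pics/side3.png')[110:220,130:280]
cv2.imwrite('pics/v5.png',cv2.resize(b,None,fx=4,fy=4,interpolation=2))
E
```

```text
clk 6.0667 p [0.4395 0.3013 0.0887] jaw 6.85 z [-0.004 -0.003 -1.   ] F [ 1.2 -0.3 -6.2] w 0.0491 q [ 0.6   0.43 -0.16  0.99 -0.    2.05]
cm [0.12, 0.13, 3.87] turn 0.001 rows 1
cm [0.01, 0.01, 2.4] turn -0.0 rows 1
```

View pics/v5.png

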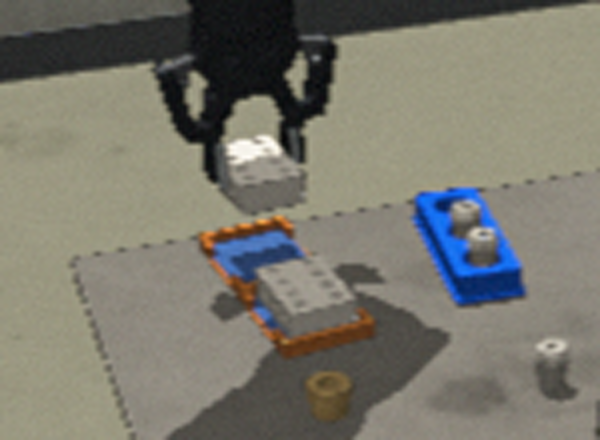

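Emit:
arm_command --pt "0.1 0.1 2" --pt "0.1 0.1 3.8" --pt "0.1 0.1 5" --pt "0.1 0.1 5.8" --pt "0.1 0.1 6.1" --turn '[0,0,0,0,0]' --hand '[0.8,0.8,0.8,0.8,0.8]'

```text
clock: 6.58
eef_pos: [0.4412, 0.3015, 0.0283]
tool_rot: [0.665, 0.747, -0.002, -0.0]
ft_force: [-1.2, -0.6, -5.6]
grip_width: 0.0494
```

```bash
python3 go.py "(.4405,.3025,.026,6.8)"
python3 - <<'E'
from h import *
p,d=shot('side','side4.png');W=cloud('side',d)
b=cv2.imread('pics/side4.png')[130:220,150:270]
cv2.imwrite('pics/v6.png',cv2.resize(b,None,fx=5,fy=5,interpolation=2))
E
```

```text
clk 6.5833 p [0.4412 0.3015 0.0283] jaw 6.7 z [-0.003 -0.002 -1.   ] F [-1.2 -0.6 -5.6] w 0.0494 q [ 0.6   0.5  -0.22  0.85 -0.    2.05]
cm [0.11, -0.05, 0.23] turn -0.002 rows 1
```

View pics/v6.png

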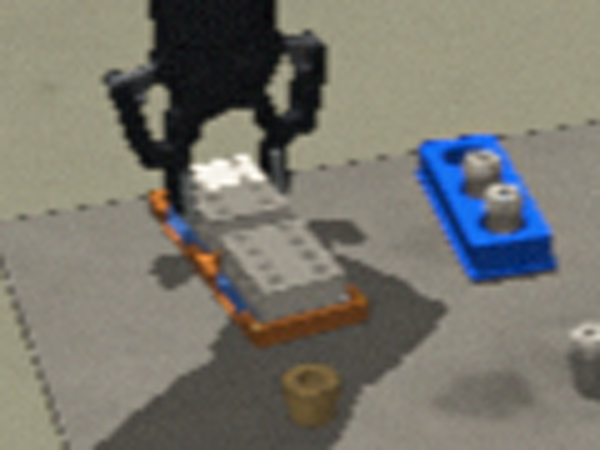

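Emit:
arm_command --pt "0 0 0.2" --pt "0 0 0.3" --pt "0 0 0.3" --pt "0 0 0.3" --pt "0 0 0.3" --turn '[0,0,0,0,0]' --hand '[0.8,0.8,0.8,0.5,0.3]'

```text
clock: 7.05
eef_pos: [0.4428, 0.3041, 0.028]
tool_rot: [0.664, 0.748, 0.001, 0.0]
ft_force: [0.0, 0.9, -0.2]
grip_width: 0.0586
```

Emit:
arm_command --pt "0 0 0" --pt "0 0 0" --pt "0 0 -2" --pt "0 0 -5" --pt "0 0 -9" --turn '[0,0,0,0,0]' --hand '[0.2,0.2,0.1,0,0]'

```text
clock: 7.47
eef_pos: [0.4404, 0.3024, 0.116]
tool_rot: [0.664, 0.748, -0.002, -0.001]
ft_force: [1.0, -0.2, 0.3]
grip_width: 0.0852
```

```bash
python3 go.py "(.4335,.0815,.11,6.8),(.4335,.0815,.022,6.8)"
python3 - <<'E'
from h import *
for c in('side','top'):
    p,d=shot(c);W=cloud(c,d).reshape(-1,3);W=W[(abs(W[:,0]-.445)<.05)&(W[:,2]>.022)&(W[:,2]<.045)]
    for a,b in((.256,.36),(.15,.253)):
        Q=W[(W[:,1]>a)&(W[:,1]<b)];r=cv2.minAreaRect(Q[:,:2].astype(np.float32));print(c,len(Q),np.round(r[0],4),np.round(r[1],3),r[2],np.median(Q[:,2]))
E
```

```text
clk 7.4667 p [0.4404 0.3024 0.116 ] jaw 6.82 z [-0.004 -0.003 -1.   ] F [ 1.  -0.2  0.3] w 0.0852 q [ 0.6   0.4  -0.12  1.05 -0.    2.05]
cm [-21.85, -3.31, 0.67] turn 0.0 rows 6
cm [0.02, 0.04, 8.8] turn -0.0 rows 3
side 231 [0.4416 0.301 ] [0.053 0.085] 6.608928680419922 0.02829967324126259
side 267 [0.4503 0.21  ] [0.054 0.082] 5.406827926635742 0.02869260182488842
top 331 [0.4442 0.3006] [0.051 0.069] 7.2623395919799805 0.03047188750313312
top 385 [0.4528 0.2141] [0.051 0.076] 6.399343967437744 0.02996088062986657
```

Emit:
arm_command --pt "-3 -0.5 0.2" --pt "-7 -1 0.5" --pt "-11 -1.6 0.5" --pt "-15 -2.3 0.5" --pt "-19 -2.9 0.5" --turn '[0,0,0,0,0]' --hand '[0,0,0,0,0]'

```text
clock: 7.98
eef_pos: [0.4357, 0.1101, 0.1124]
tool_rot: [0.663, 0.748, 0.001, 0.001]
ft_force: [1.1, -0.3, -0.6]
grip_width: 0.0851
```

Emit:
arm_command --pt "-2 -0.3 1" --pt "-2.85 -0.4 2.5" --pt "-2.85 -0.4 5.5" --pt "-2.85 -0.4 7.8" --pt "-2.85 -0.4 8.8" --turn '[0,0,0,0,0]' --hand '[0,0,0,0,0]'

```text
clock: 8.4
eef_pos: [0.434, 0.0819, 0.022]
tool_rot: [0.664, 0.748, -0.001, -0.001]
ft_force: [0.2, -0.6, 0.4]
grip_width: 0.0853
```

```bash
python3 go.py "(.4335,.0815,.023,6.8)"
python3 - <<'E'
from h import *
p,d=shot('side','side5.png');W=cloud('side',d)
b=cv2.imread('pics/side5.png')[150:260,160:290]
cv2.imwrite('pics/v7.png',cv2.resize(b,None,fx=4,fy=4,interpolation=2))
E
```

```text
clk 8.4 p [0.434  0.0819 0.022 ] jaw 6.75 z [-0.002 -0.    -1.   ] F [ 0.2 -0.6  0.4] w 0.0853 q [ 0.19  0.37 -0.48  0.73  0.    1.64]
cm [-0.03, -0.05, -0.1] turn -0.001 rows 1
```

View pics/v7.png

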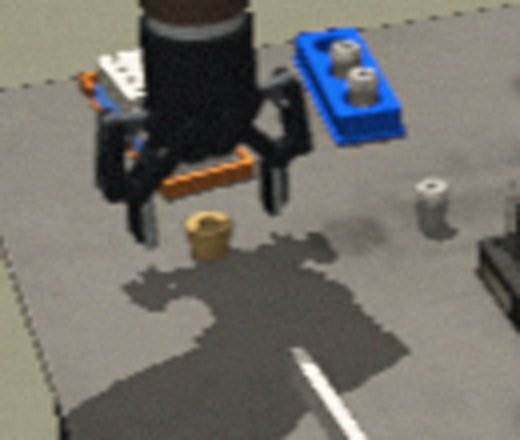

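Emit:
arm_command --pt "0 0 -0.1" --pt "0 0 -0.1" --pt "0 0 -0.1" --pt "0 0 -0.1" --pt "0 0 -0.1" --turn '[0,0,0,0,0]' --hand '[0.3,0.6,0.9,0.9,0.9]'

```text
clock: 8.87
eef_pos: [0.4363, 0.0829, 0.0264]
tool_rot: [0.664, 0.748, 0.001, 0.001]
ft_force: [-2.1, -0.2, 7.0]
grip_width: 0.0298
```

Emit:
arm_command --pt "0 0 0" --pt "0 0 0" --pt "0 0 0" --pt "0 0 -2" --pt "0 0 -6" --turn '[0,0,0,0,0]' --hand '[0.9,0.9,0.9,0.9,0.9]'

```text
clock: 9.28
eef_pos: [0.4315, 0.082, 0.0825]
tool_rot: [0.664, 0.748, -0.004, -0.003]
ft_force: [0.5, 0.2, -0.9]
grip_width: 0.029
```

```bash
cat > rec.py <<'E'
from h import *
import sys
for c in('top','side'):
    p,d=shot(c,f'{c}{sys.argv[1]}.png');W=cloud(c,d)
    for (n,z) in(('bushing_recess',.01),('collet_seat',.01),('parallel_slot',.008)):
        for r in spot_point(c,n)[:2]: print(c,n,round(r['conf'],2),at_z(c,r['location'][::-1],z).round(4)[:2])
    V=W.reshape(-1,3)
    for n,x0,x1,y0,y1,z0,z1 in(('board',.53,.65,-.45,-.25,.01,.024),('rack',.55,.65,.18,.36,.015,.029),('stand',.38,.5,-.44,-.237,.01,.023)):
        Q=V[(V[:,0]>x0)&(V[:,0]<x1)&(V[:,1]>y0)&(V[:,1]<y1)&(V[:,2]>z0)&(V[:,2]<z1)]
        r=cv2.minAreaRect(Q[:,:2].astype(np.float32));print(n,len(Q),np.round(r[0],4),np.round(r[1],3),round(r[2],2))
E
python3 rec.py 6; python3 go.py "(.585,-.295,.11,6.8),(.585,-.295,.11,5.3)"
```

```text
top bushing_recess 0.87 [ 0.5895 -0.2894]
top collet_seat 0.64 [0.6073 0.313 ]
top parallel_slot 0.67 [ 0.4269 -0.3224]
board 687 [ 0.5907 -0.3388] [0.058 0.158] 5.38
rack 526 [0.5954 0.2635] [0.143 0.05 ] 86.08
stand 931 [ 0.4435 -0.3361] [0.187 0.074] 89.8
side bushing_recess 0.57 [ 0.5888 -0.2946]
side collet_seat 0.61 [0.5974 0.3158]
side parallel_slot 0.8 [ 0.4253 -0.3382]
board 967 [ 0.5887 -0.3426] [0.062 0.158] 5.83
rack 285 [0.5932 0.2592] [0.15  0.052] 85.78
stand 1501 [ 0.4409 -0.3333] [0.182 0.076] 89.21
clk 9.6833 p [0.4341 0.0824 0.0839] jaw 6.82 z [-0.002 -0.    -1.   ] F [-0.6 -0.3 -1.3] w 0.0292 q [ 0.19  0.28 -0.41  0.89 -0.    1.64]
cm [-39.27, 10.49, -2.63] turn 0.0 rows 10
cm [0.0, 0.0, 0.0] turn 0.026 rows 1
```

```bash
python3 go.py "(.585,-.291,.11,6.8)"
python3 - <<'E'
from h import *
p,d=shot('side','side7.png');W=cloud('side',d)
i=camera_info('side');K=np.array(i['mtx']);T=np.array(i['world_to_cam'])
q=K@(T@np.array([.434,.082,.07,1]))[:3];u,v=(q[:2]/q[2]).astype(int);print(u,v)
h=cv2.cvtColor(p,cv2.COLOR_RGB2HSV)
m=(h[...,0]<28)&(h[...,0]>12)&(h[...,1]>90);m[:v-30]=0;m[v+30:]=0;m[:,:u-25]=0;m[:,u+25:]=0
Q=W[m];print(len(Q),np.nanpercentile(Q,[2,50,98],axis=0).round(3))
b=cv2.imread('pics/side7.png')[v-50:v+40,u-60:u+60]
cv2.imwrite('pics/v8.png',cv2.resize(b,None,fx=5,fy=5,interpolation=2))
E
```

```text
clk 9.6833 p [0.4341 0.0824 0.0839] jaw 6.82 z [-0.002 -0.    -1.   ] F [-0.6 -0.3 -1.3] w 0.0292 q [ 0.19  0.28 -0.41  0.89 -0.    1.64]
cm [-38.87, 10.54, -2.63] turn 0.0 rows 10
211 190
202 [[ 0.409  0.065 -0.001]
 [ 0.431  0.089  0.062]
 [ 0.486  0.26   0.083]]
```

View pics/v8.png

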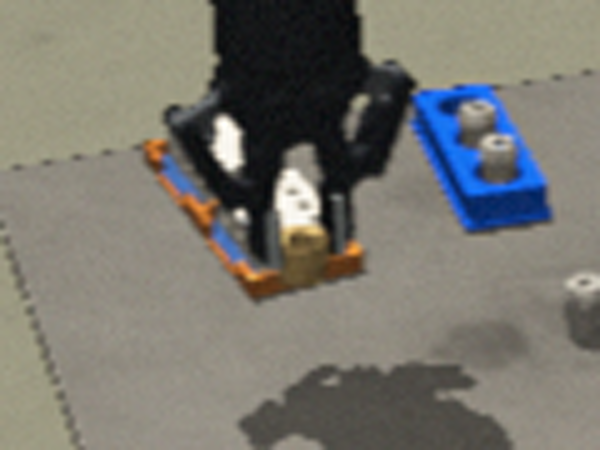

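```bash
python3 go.py "(.45,-.104,.11,None),(.45,-.291,.11,None),(.585,-.291,.11,None),(.585,-.291,.035,5.3)"
```

```text
clk 9.7333 p [0.4342 0.0824 0.0839] jaw 6.82 z [-0.002 -0.    -1.   ] F [-0.7  0.7 -0.3] w 0.0292 q [ 0.19  0.28 -0.41  0.89 -0.    1.64]
cm [-18.7, -0.65, -2.61] turn 0 rows 5
cm [-18.57, -2.22, 0.01] turn 0 rows 5
cm [-1.6, 13.4, -0.03] turn 0 rows 4
cm [0.0, 0.02, 7.5] turn 0.027 rows 2
```

Emit:
arm_command --pt "-2 0 -1" --pt "-6 -0.1 -2" --pt "-10 -0.3 -2.6" --pt "-14.3 -0.5 -2.6" --pt "-18.7 -0.65 -2.6" --turn '[0,0,0,0,0]' --hand '[0.9,0.9,0.9,0.9,0.9]'

```text
clock: 10.15
eef_pos: [0.4503, -0.1016, 0.1106]
tool_rot: [0.663, 0.748, -0.0, -0.0]
ft_force: [-0.2, 0.6, 0.0]
grip_width: 0.0296
```

Emit:
arm_command --pt "-4 -0.5 0" --pt "-8 -1 0" --pt "-12 -1.4 0" --pt "-16 -1.9 0" --pt "-18.6 -2.2 0" --turn '[0,0,0,0,0]' --hand '[0.9,0.9,0.9,0.9,0.9]'

```text
clock: 10.57
eef_pos: [0.45, -0.2909, 0.1099]
tool_rot: [0.665, 0.747, -0.001, -0.0]
ft_force: [0.5, 1.3, -0.2]
grip_width: 0.0291
```

Emit:
arm_command --pt "-0.3 3 0" --pt "-0.8 7 0" --pt "-1.2 11 0" --pt "-1.6 13.4 0" --pt "-1.6 13.4 3" --turn '[0,0,0,0.027,0.027]' --hand '[0.9,0.9,0.9,0.9,0.9]'

```text
clock: 10.98
eef_pos: [0.5953, -0.2894, 0.0858]
tool_rot: [0.673, 0.739, 0.003, 0.008]
ft_force: [2.1, -1.1, 1.0]
grip_width: 0.0292
```

```bash
python3 rec.py 8|grep -E "recess|board"; python3 go.py "(.585,-.291,.05,5.3),(.585,-.291,.033,5.3)"
python3 - <<'E'
import cv2
a=cv2.imread('pics/side8.png')[200:370,230:400]
cv2.imwrite('pics/v9.png',cv2.resize(a,None,fx=3.4,fy=3.4,interpolation=2))
E
```

```text
top bushing_recess 0.68 [ 0.581  -0.2988]
board 165 [ 0.5852 -0.282 ] [0.058 0.043] 5.67
side bushing_recess 0.66 [ 0.5874 -0.2919]
board 960 [ 0.5878 -0.3422] [0.061 0.16 ] 4.88
clk 11.3833 p [ 0.5858 -0.2879  0.0823] jaw 5.24 z [ 0.002 -0.001 -1.   ] F [ 0.   0.8 -1. ] w 0.0293 q [-0.46  0.64  0.2   1.12  0.    1.02]
cm [-0.3, -0.12, 3.23] turn -0.001 rows 1
cm [0.0, -0.0, 1.7] turn -0.0 rows 1
```

View pics/v9.png

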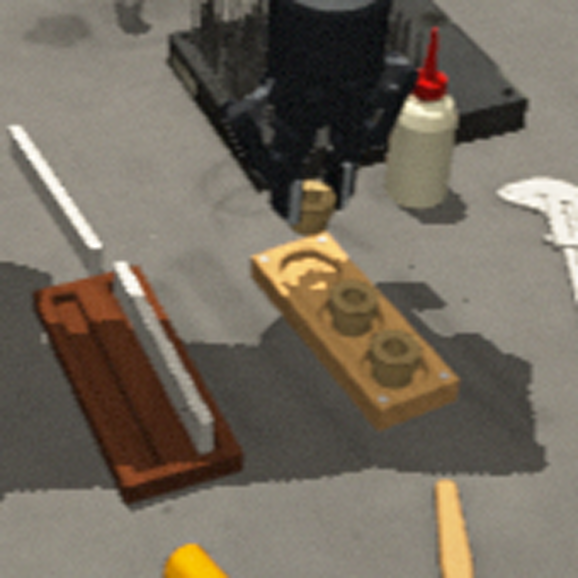

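Emit:
arm_command --pt "-0.3 -0.1 1" --pt "-0.3 -0.1 2.5" --pt "-0.3 -0.1 3.5" --pt "-0.3 -0.1 4.3" --pt "-0.3 -0.1 4.7" --turn '[0,0,0,0,0]' --hand '[0.9,0.9,0.9,0.9,0.9]'

```text
clock: 11.8
eef_pos: [0.5833, -0.2908, 0.0355]
tool_rot: [0.674, 0.739, -0.001, -0.001]
ft_force: [-11.8, 5.0, 33.4]
grip_width: 0.0292
```

```bash
python3 go.py "(.585,-.291,.033,5.3)"
python3 - <<'E'
from h import *
shot('side','side9.png')
a=cv2.imread('pics/side9.png')[240:340,280:400]
cv2.imwrite('pics/v10.png',cv2.resize(a,None,fx=5,fy=5,interpolation=2))
E
```

```text
clk 11.8 p [ 0.5833 -0.2908  0.0355] jaw 5.23 z [-0.003 -0.001 -1.   ] F [-11.8   5.   33.4] w 0.0292 q [-0.46  0.69  0.15  1.03 -0.    1.02]
cm [-0.04, 0.16, 0.25] turn -0.001 rows 1
```

View pics/v10.png

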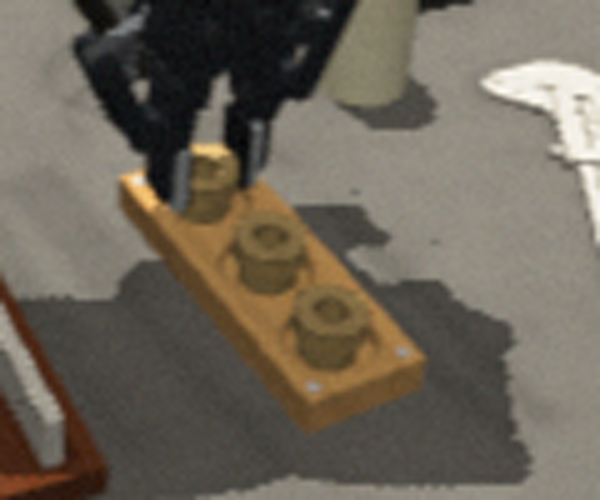

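Emit:
arm_command --pt "0 0 -0.2" --pt "0 0 -0.2" --turn '[0,0]' --hand '[0.9,0.9]'

```text
clock: 12.02
eef_pos: [0.5853, -0.2908, 0.0365]
tool_rot: [0.674, 0.739, 0.0, 0.001]
ft_force: [0.8, 0.3, -1.0]
grip_width: 0.0294
```

```bash
python3 go.py
python3 - <<'E'
from h import *
for c in('top','side'):
    p,d=shot(c);W=cloud(c,d).reshape(-1,3)
    for a,b in((-.315,-.26),(-.37,-.32),(-.42,-.37)):
        Q=W[(W[:,1]>a)&(W[:,1]<b)&(abs(W[:,0]-.588)<.035)&(W[:,2]>.022)&(W[:,2]<.05)]
        if len(Q)>5: r=cv2.minAreaRect(Q[:,:2].astype(np.float32));print(c,len(Q),np.round(r[0],4),np.round(r[1],3),np.percentile(Q[:,2],[50,90,98]).round(4))
E
```

```text
clk 12.0167 p [ 0.5853 -0.2908  0.0365] jaw 5.26 z [ 0.001 -0.001 -1.   ] F [ 0.8  0.3 -1. ] w 0.0294 q [-0.46  0.69  0.15  1.03  0.    1.02]
top 35 [ 0.5834 -0.2719] [0.054 0.022] [0.0355 0.0428 0.0474]
side 250 [ 0.5832 -0.2941] [0.057 0.03 ] [0.0347 0.0462 0.0491]
side 169 [ 0.5891 -0.3428] [0.032 0.032] [0.0321 0.0347 0.0357]
side 177 [ 0.5909 -0.3928] [0.031 0.031] [0.0316 0.0341 0.0348]
```

Emit:
arm_command --pt "0 0 0" --pt "0 0 0" --pt "0 0 0" --pt "0 0 0" --pt "0 0 0" --turn '[0,0,0,0,0]' --hand '[0.6,0.4,0.3,0.3,0.3]'

```text
clock: 12.53
eef_pos: [0.585, -0.2904, 0.0356]
tool_rot: [0.674, 0.739, -0.0, -0.0]
ft_force: [-0.2, -0.8, 0.2]
grip_width: 0.0601
```

Emit:
arm_command --pt "0 0 -1" --pt "0 0 -3" --pt "0 0 -6" --pt "0 0 -8" --pt "0 0 -8" --turn '[0,0,0,0,0]' --hand '[0.2,0.1,0,0,0]'

```text
clock: 12.95
eef_pos: [0.5883, -0.2921, 0.1227]
tool_rot: [0.674, 0.739, 0.001, 0.005]
ft_force: [1.7, -1.2, 1.2]
grip_width: 0.0854
```

```bash
cat > bush.py <<'E'
from h import *
for c in('top','side'):
    p,d=shot(c);W=cloud(c,d).reshape(-1,3)
    for a,b in((-.315,-.26),(-.37,-.32),(-.42,-.37)):
        Q=W[(W[:,1]>a)&(W[:,1]<b)&(abs(W[:,0]-.588)<.035)&(W[:,2]>.022)&(W[:,2]<.05)]
        if len(Q)>5: r=cv2.minAreaRect(Q[:,:2].astype(np.float32));print(c,len(Q),np.round(r[0],4),np.round(r[1],3),np.percentile(Q[:,2],[50,90,98]).round(4))
E
python3 bush.py; python3 go.py "(.45,-.20,.12,None),(.45,-.152,.09,None),(.45,-.152,.09,3.9),(.45,-.152,.022,None)"
```

```text
top 91 [ 0.5849 -0.2872] [0.055 0.049] [0.0337 0.0371 0.0381]
side 149 [ 0.5844 -0.2921] [0.032 0.032] [0.0316 0.0337 0.035 ]
side 169 [ 0.5881 -0.3439] [0.033 0.032] [0.0317 0.0341 0.0349]
side 176 [ 0.5911 -0.3925] [0.033 0.03 ] [0.0316 0.0341 0.0351]
clk 13.05 p [ 0.586  -0.2909  0.1179] jaw 5.27 z [ 0.003 -0.002 -1.   ] F [-0.2 -0.  -1.2] w 0.0852 q [-0.46  0.62  0.25  1.2  -0.    1.02]
cm [10.3, -12.71, -0.27] turn 0 rows 4
cm [4.79, 0.43, 2.99] turn 0 rows 2
cm [0.0, 0.0, 0.0] turn 0.024 rows 1
cm [0.01, -0.02, 6.8] turn 0 rows 2
```

Emit:
arm_command --pt "2.5 -3 0" --pt "5 -6 0" --pt "7.5 -9 0" --pt "10.3 -12.5 0" --pt "14 -12.4 1" --turn '[0,0,0,0,0.022]' --hand '[0,0,0,0,0]'

```text
clock: 13.47
eef_pos: [0.4429, -0.1628, 0.1053]
tool_rot: [0.684, 0.73, -0.002, -0.002]
ft_force: [0.9, -0.2, 0.4]
grip_width: 0.0854
```

Emit:
arm_command --pt "1 0.1 2" --pt "1 0.1 2" --pt "1 0.1 2" --turn '[0,0,0]' --hand '[0,0,0.3]'

```text
clock: 13.72
eef_pos: [0.4475, -0.1516, 0.0847]
tool_rot: [0.681, 0.732, -0.001, -0.002]
ft_force: [0.0, -0.1, -0.8]
grip_width: 0.0755
```

```bash
python3 go.py "(.4505,-.153,.026,4.0)"
python3 - <<'E'
from h import *
p,d=shot('side','side10.png');W=cloud('side',d).reshape(-1,3)
q=W[(W[:,1]<-.07)&(W[:,1]>-.245)&(abs(W[:,0]-.45)<.025)&(W[:,2]>.017)&(W[:,2]<.032)]
k=np.polyfit(q[:,1],q[:,0],1);print(k.round(4),np.polyval(k,-.155).round(4),q[:,1].min(),q[:,1].max())
a=cv2.imread('pics/side10.png')[190:310,190:340]
cv2.imwrite('pics/v11.png',cv2.resize(a,None,fx=4,fy=4,interpolation=2))
E
```

```text
clk 13.7167 p [ 0.4475 -0.1516  0.0847] jaw 4.1 z [-0.004  0.001 -1.   ] F [ 0.  -0.1 -0.8] w 0.0755 q [-0.33  0.33 -0.33  0.92 -0.    1.17]
cm [-0.17, 0.31, 5.87] turn 0.002 rows 2
[-0.0685  0.4381] 0.4487 -0.23204886089992582 -0.07968811121534636
```

View pics/v11.png

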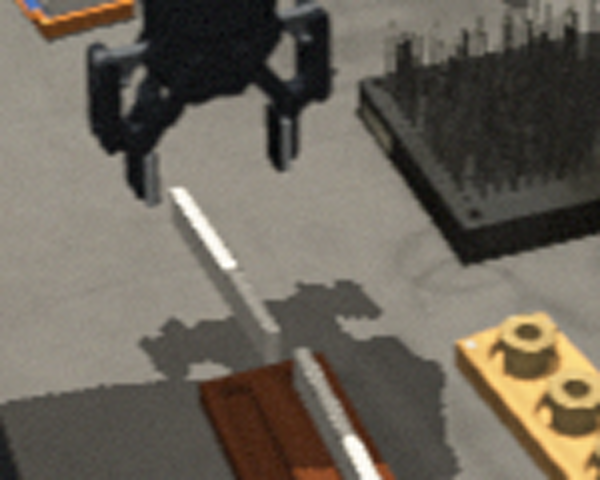

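Emit:
arm_command --pt "-0.2 0.2 2" --pt "-0.2 0.2 4" --pt "-0.2 0.2 5.4" --pt "-0.2 0.2 5.8" --pt "-0.2 0.2 5.8" --turn '[0,0,0,0,0]' --hand '[0.2,0.2,0.3,0.5,0.7]'

```text
clock: 14.18
eef_pos: [0.451, -0.1551, 0.0272]
tool_rot: [0.682, 0.731, -0.0, -0.001]
ft_force: [0.4, 0.5, -0.1]
grip_width: 0.0369
```

Emit:
arm_command --pt "0 0 0" --pt "0 0 0" --pt "0 0 0" --pt "0 0 0" --pt "0 0 0" --turn '[0,0,0,0,0]' --hand '[0.8,0.9,1,1,1]'

```text
clock: 14.6
eef_pos: [0.4523, -0.1549, 0.0291]
tool_rot: [0.682, 0.731, 0.0, 0.001]
ft_force: [0.7, -0.8, 3.7]
grip_width: 0.0058
```

```bash
python3 go.py
```

```text
clk 14.6 p [ 0.4523 -0.1549  0.0291] jaw 4.0 z [ 0.003 -0.001 -1.   ] F [ 0.7 -0.8  3.7] w 0.0058 q [-0.33  0.41 -0.38  0.77 -0.    1.17]
```

Emit:
arm_command --pt "0 0 0" --pt "0 0 -1" --pt "0 0 -3" --pt "0 0 -5" --pt "0 0 -5" --turn '[0,0,0,0,0]' --hand '[1,1,1,1,1]'

```text
clock: 15.02
eef_pos: [0.4532, -0.1548, 0.0809]
tool_rot: [0.682, 0.731, 0.001, 0.002]
ft_force: [0.5, -1.3, -0.8]
grip_width: 0.0059
```

```bash
python3 go.py "(.424,-.332,.078,None),(.424,-.332,.078,-.7)"
python3 - <<'E'
from h import *
for c in('side','top'):
    p,d=shot(c,c+'11.png');W=cloud(c,d).reshape(-1,3)
    q=W[(W[:,1]<-.06)&(W[:,1]>-.25)&(abs(W[:,0]-.45)<.03)&(W[:,2]>.05)&(W[:,2]<.085)]
    if len(q)>9: print(c,np.percentile(q,[1,50,99],axis=0).round(3),len(q))
a=cv2.imread('pics/side11.png')[190:350,190:370]
cv2.imwrite('pics/v12.png',cv2.resize(a,None,fx=3.5,fy=3.5,interpolation=2))
E
```

```text
clk 15.0167 p [ 0.4532 -0.1548  0.0809] jaw 4.02 z [ 0.005 -0.001 -1.   ] F [ 0.5 -1.3 -0.8] w 0.0059 q [-0.33  0.34 -0.32  0.9   0.    1.17]
cm [-17.48, -4.16, 0.3] turn 0 rows 5
cm [0.0, 0.0, 0.0] turn 0.082 rows 1
side [[ 0.436 -0.231  0.052]
 [ 0.452 -0.184  0.073]
 [ 0.467 -0.088  0.084]] 276
top [[ 0.447 -0.127  0.057]
 [ 0.451 -0.102  0.076]
 [ 0.455 -0.077  0.08 ]] 54
```

View pics/v12.png

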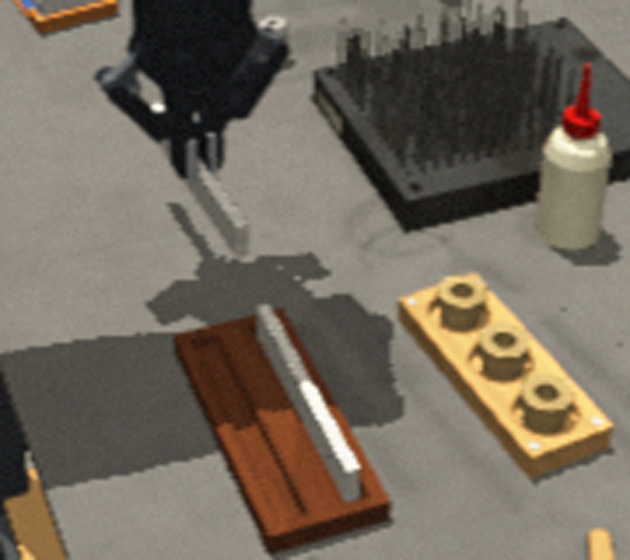

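Emit:
arm_command --pt "-2.5 -0.6 0" --pt "-6 -1.4 0" --pt "-10 -2.4 0" --pt "-14 -3.3 0" --pt "-17.4 -4.15 0" --turn '[0,0,0,0.04,0.082]' --hand '[1,1,1,1,1]'

```text
clock: 15.53
eef_pos: [0.4206, -0.3321, 0.0762]
tool_rot: [0.712, 0.702, -0.0, -0.001]
ft_force: [0.5, 1.4, -0.9]
grip_width: 0.006
```

Emit:
arm_command --pt "0 0 0.5" --pt "0 0 0.5" --pt "0 0 0.5" --turn '[0,0,0]' --hand '[1,1,1]'

```text
clock: 15.78
eef_pos: [0.4204, -0.3295, 0.071]
tool_rot: [0.711, 0.703, -0.0, -0.002]
ft_force: [-0.5, 1.1, -0.7]
grip_width: 0.0063
```

```bash
python3 go.py "(.424,-.332,.045,-.7)"
cat > par.py <<'E'
from h import *
import sys
def line(Q):
    k=np.polyfit(Q[:,1],Q[:,0],1);return 'x@-.332 %.4f slope %.3f'%(np.polyval(k,-.332),k[0]),np.percentile(Q,[2,98],axis=0)[:,1].round(4),len(Q)
zc=float(sys.argv[1]) # bar top z
for c in('side','top'):
    p,d=shot(c,c+sys.argv[2]+'.png');W=cloud(c,d).reshape(-1,3);W=W[(W[:,1]<-.24)&(W[:,1]>-.43)]
    t=W[(abs(W[:,0]-.461)<.012)&(abs(W[:,2]-.034)<.006)]
    f=W[(abs(W[:,0]-.4235)<.015)&(abs(W[:,2]-zc)<.006)]
    if len(t)>5: print(c,'twin',line(t))
    if len(f)>5: print(c,'bar',line(f))
a=cv2.imread('pics/side%s.png'%sys.argv[2])[240:380,200:350]
cv2.imwrite('pics/v%s.png'%sys.argv[2],cv2.resize(a,None,fx=4,fy=4,interpolation=2))
E
python3 par.py .0735 13
```

```text
clk 15.7833 p [ 0.4204 -0.3295  0.071 ] jaw -0.71 z [-0.003  0.003 -1.   ] F [-0.5  1.1 -0.7] w 0.0063 q [-0.67  0.45 -0.18  0.95  0.    0.92]
cm [-0.25, 0.37, 2.6] turn -0.0 rows 1
side twin ('x@-.332 0.4595 slope 0.018', array([-0.4072, -0.2803]), 214)
side bar ('x@-.332 0.4217 slope 0.050', array([-0.3987, -0.306 ]), 85)
top twin ('x@-.332 0.4629 slope 0.014', array([-0.4015, -0.257 ]), 100)
top bar ('x@-.332 0.4228 slope 0.013', array([-0.3182, -0.252 ]), 57)
```

View pics/v13.png

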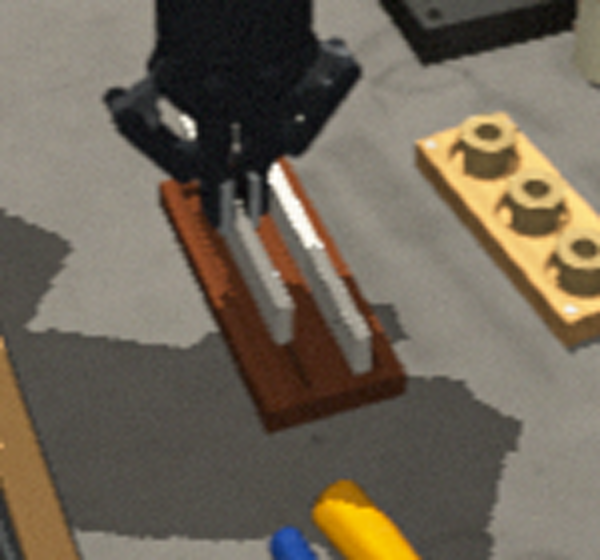

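Emit:
arm_command --pt "-0.4 0.1 0.5" --pt "-0.4 0.12 1.2" --pt "-0.4 0.12 1.7" --pt "-0.4 0.12 1.7" --pt "-0.4 0.12 1.7" --turn '[0,0,0,0,0]' --hand '[1,1,1,1,1]'

```text
clock: 16.3
eef_pos: [0.4227, -0.334, 0.0552]
tool_rot: [0.711, 0.703, -0.0, -0.001]
ft_force: [-0.3, 0.5, -0.6]
grip_width: 0.006
```

```bash
python3 go.py
python3 - <<'E'
from h import *
o=get_obs();zt=o['eef_pos'][2]
for c in('side','top'):
    p,d=shot(c,c+'14.png');W=cloud(c,d).reshape(-1,3);W=W[(W[:,1]<-.235)&(W[:,1]>-.43)]
    for n,x,z in(('twin',.461,.034),('bar',.4225,zt)):
        for lo,hi in((-.008,.006),(-.014,-.004)):
            f=W[(abs(W[:,0]-x)<.013)&(W[:,2]>z+lo)&(W[:,2]<z+hi)];s=np.sort(f[:,1])
            k=np.polyfit(f[:,1],f[:,0],1);print(c,n,len(s),s[:3].round(4),s[-3:].round(4),'x',np.polyval(k,-.36).round(4),k[0].round(3))
a=cv2.imread('pics/side14.png')[240:380,200:350]
cv2.imwrite('pics/v14.png',cv2.resize(a,None,fx=4,fy=4,interpolation=2))
E
```

```text
clk 16.3 p [ 0.4227 -0.334   0.0552] jaw -0.65 z [-0.001  0.001 -1.   ] F [-0.3  0.5 -0.6] w 0.006 q [-0.67  0.47 -0.19  0.91 -0.    0.91]
side twin 206 [-0.4098 -0.4094 -0.4091] [-0.2967 -0.2956 -0.2935] x 0.4589 0.013
side twin 90 [-0.4098 -0.4094 -0.4091] [-0.2997 -0.2993 -0.297 ] x 0.4566 -0.008
side bar 196 [-0.4108 -0.4097 -0.4094] [-0.2645 -0.2636 -0.2614] x 0.4212 0.007
side bar 142 [-0.4114 -0.4108 -0.4099] [-0.2639 -0.2636 -0.2614] x 0.4203 -0.005
top twin 97 [-0.4046 -0.4035 -0.4012] [-0.2563 -0.2546 -0.2541] x 0.4627 0.01
top twin 15 [-0.3099 -0.3025 -0.2945] [-0.2529 -0.2505 -0.2435] x 0.4646 -0.041
top bar 76 [-0.3266 -0.3252 -0.325 ] [-0.2577 -0.2577 -0.2573] x 0.4228 0.035
top bar 20 [-0.3222 -0.322  -0.3216] [-0.2642 -0.2566 -0.2562] x 0.4236 0.004
```

View pics/v14.png

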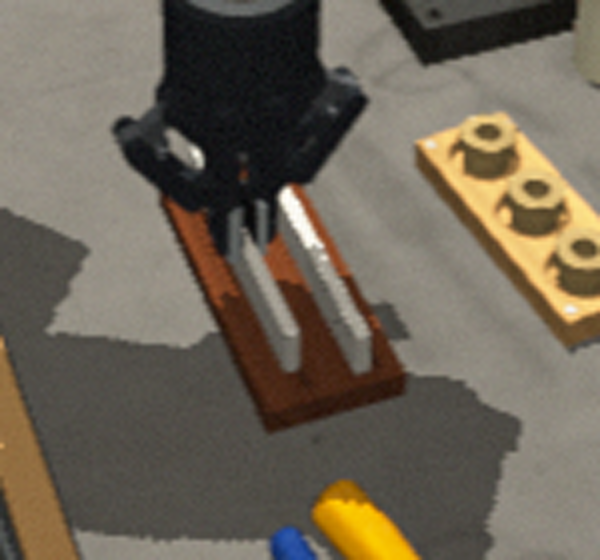

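Emit:
arm_command --pt "0.15 0.05 0.6" --pt "0.15 0.05 1.1" --pt "0.15 0.05 1.4" --pt "0.15 0.05 1.6" --pt "0.15 0.05 1.7" --turn '[0,0,0,0,0]' --hand '[1,1,1,1,1]'

```text
clock: 16.82
eef_pos: [0.4233, -0.333, 0.0383]
tool_rot: [0.711, 0.703, -0.0, -0.0]
ft_force: [-0.1, -0.1, -1.3]
grip_width: 0.0059
```

```bash
cat > pz.py <<'E'
from h import *
for c in('side','top'):
    p,d=shot(c,c+'15.png');W=cloud(c,d).reshape(-1,3);W=W[(W[:,1]<-.235)&(W[:,1]>-.43)&(W[:,2]<.05)]
    for n,x in(('twin',.461),('bar',.4225)):
        f=W[(abs(W[:,0]-x)<.012)&(W[:,2]>.022)];s=np.sort(f[:,1])
        a=f[(f[:,1]<-.37)] if c=='side' else f[f[:,1]>-.30]
        b=f[f[:,1]>-.3]
        k=np.polyfit(f[:,1],f[:,0],1);print(c,n,len(f),'z',[np.percentile(q[:,2],90).round(4) if len(q)>4 else 0 for q in(a,b)],'x',np.polyval(k,-.34).round(4),'slope',k[0].round(3),'y',s[[1,-2]].round(4))
E
python3 go.py; python3 pz.py
```

```text
clk 16.8167 p [ 0.4233 -0.333   0.0383] jaw -0.69 z [-0.001  0.001 -1.   ] F [-0.1 -0.1 -1.3] w 0.0059 q [-0.67  0.49 -0.2   0.87 -0.    0.92]
side twin 217 z [np.float64(0.0343), 0] x 0.4586 slope 0.005 y [-0.4092 -0.3093]
side bar 253 z [np.float64(0.0356), np.float64(0.0349)] x 0.4209 slope 0.004 y [-0.4085 -0.2615]
top twin 104 z [np.float64(0.0368), np.float64(0.0368)] x 0.4627 slope 0.011 y [-0.4026 -0.2546]
top bar 69 z [np.float64(0.0381), np.float64(0.0381)] x 0.4242 slope 0.018 y [-0.3259 -0.2552]
```

Emit:
arm_command --pt "0 0 0.1" --pt "0 0 0.15" --pt "0 0 0.15" --pt "0 0 0.1" --pt "0 0 0.1" --turn '[0,0,0,0,0]' --hand '[1,1,0.85,0.78,0.78]'

```text
clock: 17.33
eef_pos: [0.4239, -0.3335, 0.0383]
tool_rot: [0.711, 0.703, 0.0, 0.0]
ft_force: [-0.1, 1.3, -0.7]
grip_width: 0.0185
```

Emit:
arm_command --pt "0 0 0" --pt "0 0 -0.5" --pt "0 0 -2.5" --pt "0 0 -6" --pt "0 0 -9" --turn '[0,0,0,0,0]' --hand '[0.78,0.78,0.78,0.78,0.4]'

```text
clock: 17.75
eef_pos: [0.4231, -0.3328, 0.129]
tool_rot: [0.711, 0.703, -0.0, -0.001]
ft_force: [0.4, -0.4, 0.2]
grip_width: 0.0297
```

```bash
python3 pz.py; python3 go.py "(.45,-.15,.13,None),(.45,.04,.13,None),(.588,.058,.13,None),(.588,.058,.13,-4)"
```

```text
side twin 295 z [np.float64(0.0343), np.float64(0.0342)] x 0.4588 slope 0.01 y [-0.4091 -0.2594]
side bar 300 z [np.float64(0.0345), np.float64(0.0343)] x 0.4214 slope 0.013 y [-0.4107 -0.26  ]
top twin 106 z [np.float64(0.0375), np.float64(0.0375)] x 0.4624 slope 0.022 y [-0.3643 -0.2553]
top bar 92 z [np.float64(0.0381), np.float64(0.0381)] x 0.4262 slope -0.011 y [-0.3583 -0.2557]
clk 17.85 p [ 0.4268 -0.3358  0.134 ] jaw -0.68 z [ 0.009 -0.007 -1.   ] F [ 0.9 -0.6  0.4] w 0.0444 q [-0.67  0.39 -0.09  1.08  0.    0.92]
cm [18.61, 2.09, 0.29] turn 0 rows 5
cm [19.0, -0.23, -0.13] turn 0 rows 5
cm [1.97, 13.78, 0.11] turn 0 rows 4
cm [0.0, 0.0, 0.0] turn 0.058 rows 1
```

Emit:
arm_command --pt "3 0.3 0" --pt "7 0.8 0" --pt "11 1.2 0" --pt "15 1.7 0.2" --pt "18.8 2.2 0.2" --turn '[0,0,0,0,0]' --hand '[0.3,0.3,0.3,0.3,0.3]'

```text
clock: 18.27
eef_pos: [0.4472, -0.1436, 0.1255]
tool_rot: [0.712, 0.703, -0.0, -0.0]
ft_force: [0.5, 0.3, 0.6]
grip_width: 0.0596
```

Emit:
arm_command --pt "4 0 0" --pt "8 0 0" --pt "12 0 0" --pt "16 0 0" --pt "19.3 2 0" --turn '[0,0,0,0,0]' --hand '[0.3,0.3,0.3,0.3,0.3]'

```text
clock: 18.68
eef_pos: [0.466, 0.0494, 0.1253]
tool_rot: [0.711, 0.703, -0.002, -0.002]
ft_force: [0.5, -1.4, 0.1]
grip_width: 0.0598
```

Emit:
arm_command --pt "1 4 0" --pt "1.5 8 0" --pt "1.6 11.5 0" --pt "1.6 11.5 0" --turn '[0,0,0,0.058]' --hand '[0.3,0.3,0.3,0.3]'

```text
clock: 19.02
eef_pos: [0.5916, 0.063, 0.1245]
tool_rot: [0.731, 0.682, 0.002, 0.002]
ft_force: [0.9, 0.6, 0.3]
grip_width: 0.0596
```

```bash
python3 - <<'E'
from h import *
for c in('top','side'):
    p,d=shot(c,c+'16.png');W=cloud(c,d).reshape(-1,3)
    for n,x,y,z0 in(('collet',.588,.058,.026),('m1',.594,.26,.034),('m2',.59,.215,.034)):
        f=W[(abs(W[:,0]-x)<.03)&(abs(W[:,1]-y)<.022)&(W[:,2]>z0)&(W[:,2]<z0+.02)]
        if len(f)>5: r=cv2.minAreaRect(f[:,:2].astype(np.float32));print(c,n,len(f),np.round(r[0],4),np.round(r[1],3),np.percentile(f[:,2],90).round(4))
    r=spot_point(c,'collet_seat')
    if r: print(r[0]['conf'],at_z(c,r[0]['location'][::-1],.01))
E
python3 go.py "(.588,.058,.13,-4),(.588,.058,.03,-4)"
```

```text
top m1 50 [0.5942 0.2627] [0.022 0.024] 0.0466
top m2 54 [0.5928 0.2171] [0.022 0.024] 0.0458
0.57 [0.6010481  0.31555819 0.01      ]
side collet 43 [0.5887 0.0576] [0.024 0.025] 0.0336
side m1 36 [0.5916 0.2562] [0.022 0.022] 0.0441
side m2 26 [0.5874 0.2127] [0.021 0.018] 0.0436
0.81 [0.59881133 0.32948994 0.01      ]
clk 19.2167 p [0.5841 0.0617 0.1252] jaw -3.94 z [-0.002 -0.    -1.   ] F [-0.2  0.2  0.1] w 0.0598 q [0.11 0.49 0.05 1.13 0.   1.74]
cm [-0.34, 0.41, -0.49] turn 0.001 rows 1
cm [0.0, 0.02, 10.0] turn -0.0 rows 3
```

Emit:
arm_command --pt "-0.3 0.4 2" --pt "-0.3 0.4 5" --pt "-0.3 0.4 7.5" --pt "-0.3 0.4 9" --pt "-0.3 0.4 9.5" --turn '[0,0,0,0,0]' --hand '[0.3,0.3,0.3,0.3,0.3]'

```text
clock: 19.63
eef_pos: [0.5854, 0.058, 0.0284]
tool_rot: [0.731, 0.682, -0.002, -0.002]
ft_force: [0.2, 0.3, -0.1]
grip_width: 0.0597
```

```bash
python3 go.py
python3 - <<'E'
from h import *
shot('side','side17.png')
a=cv2.imread('pics/side17.png')[150:250,210:330]
cv2.imwrite('pics/v17.png',cv2.resize(a,None,fx=5,fy=5,interpolation=2))
E
```

```text
clk 19.6333 p [0.5854 0.058  0.0284] jaw -3.98 z [-0.006 -0.001 -1.   ] F [ 0.2  0.3 -0.1] w 0.0597 q [ 0.1   0.59 -0.06  0.92  0.    1.74]
```

View pics/v17.png

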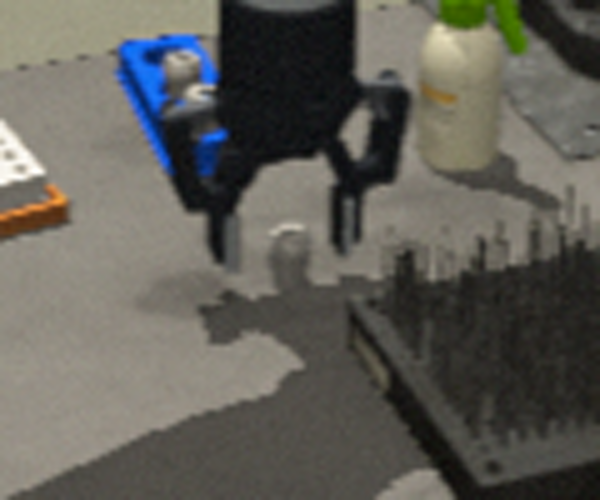

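Emit:
arm_command --pt "0 0 0" --pt "0 0 0" --pt "0 0 0" --pt "0 0 0" --pt "0 0 0" --turn '[0,0,0,0,0]' --hand '[0.45,0.55,0.62,0.66,0.7]'

```text
clock: 20.1
eef_pos: [0.5898, 0.0586, 0.0321]
tool_rot: [0.731, 0.682, 0.001, 0.001]
ft_force: [-1.2, 0.7, 0.3]
grip_width: 0.026
```

Emit:
arm_command --pt "0 0 0" --pt "0 0 0" --pt "0 0 0" --pt "0 0 -2" --pt "0 0 -6" --turn '[0,0,0,0,0]' --hand '[0.8,0.95,0.95,0.95,0.95]'

```text
clock: 20.52
eef_pos: [0.5848, 0.0582, 0.0863]
tool_rot: [0.731, 0.682, -0.005, -0.004]
ft_force: [0.5, -0.3, -1.2]
grip_width: 0.0219
```

```bash
python3 go.py "(.597,.1825,.095,-4),(.597,.3065,.095,-4)"
python3 - <<'E'
from h import *
p,d=shot('side','side18.png');W=cloud('side',d).reshape(-1,3)
f=W[(abs(W[:,0]-.588)<.012)&(abs(W[:,1]-.055)<.02)&(W[:,2]>.03)&(W[:,2]<.12)];print(np.percentile(f,[3,50,97],axis=0).round(4))
a=cv2.imread('pics/side18.png')[140:230,220:320]
cv2.imwrite('pics/v18.png',cv2.resize(a,None,fx=6,fy=6,interpolation=2))
E
```

```text
clk 20.5167 p [0.5848 0.0582 0.0863] jaw -4.01 z [-0.012 -0.001 -1.   ] F [ 0.5 -0.3 -1.2] w 0.0219 q [ 0.1   0.53  0.01  1.06 -0.    1.74]
cm [12.49, 0.34, -0.9] turn -0.0 rows 4
cm [12.37, -0.86, -0.01] turn -0.0 rows 3
[[0.5769 0.0419 0.057 ]
 [0.5911 0.0497 0.085 ]
 [0.5993 0.0648 0.1176]]
```

View pics/v18.png

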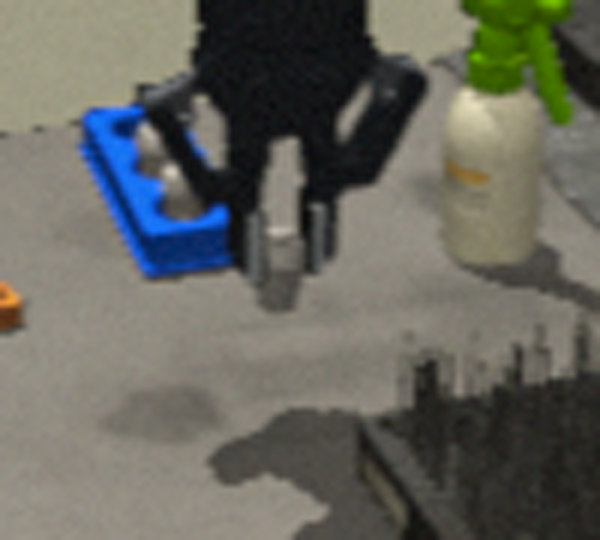

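Emit:
arm_command --pt "2 0 -0.7" --pt "5 0.2 -0.9" --pt "9 0.3 -0.9" --pt "12.5 0.35 -0.9" --pt "16.5 0 -0.9" --turn '[0,0,0,0,0]' --hand '[0.95,0.95,0.95,0.95,0.95]'

```text
clock: 20.98
eef_pos: [0.6016, 0.224, 0.1004]
tool_rot: [0.732, 0.681, 0.001, 0.001]
ft_force: [0.2, -0.4, -0.4]
grip_width: 0.0218
```

Emit:
arm_command --pt "4 -0.3 0" --pt "7 -0.5 0" --pt "8.3 -0.55 0" --pt "8.3 -0.55 0" --pt "8.3 -0.55 0" --turn '[0,0,0,0,0]' --hand '[0.95,0.95,0.95,0.95,0.95]'

```text
clock: 21.4
eef_pos: [0.6007, 0.3065, 0.0995]
tool_rot: [0.731, 0.682, -0.0, 0.0]
ft_force: [0.1, -0.5, -0.6]
grip_width: 0.0218
```

```bash
cat > col.py <<'E'
from h import *
p0=np.array(get_obs()['eef_pos'])
for c in('side','top'):
    p,d=shot(c,c+'19.png');W=cloud(c,d);V=W.reshape(-1,3)
    h=cv2.cvtColor(p,cv2.COLOR_RGB2HSV)
    m=(h[...,0]>100)&(h[...,0]<125)&(h[...,1]>150)&(abs(W[...,0]-.595)<.05)&(W[...,1]>.17)&(W[...,1]<.36)&(W[...,2]>.017)&(W[...,2]<.03)
    f=W[m]
    if len(f)>9: r=cv2.minAreaRect(f[:,:2].astype(np.float32));print(c,'rack',len(f),np.round(r[0],4),np.round(r[1],3),round(r[2],1))
    for n,x,y,z0,z1 in(('m1',.593,.2595,.036,.05),('m2',.59,.215,.036,.05),('held',p0[0],p0[1],p0[2]-.032,p0[2]+.006)):
        f=V[(abs(V[:,0]-x)<.02)&(abs(V[:,1]-y)<.02)&(V[:,2]>z0)&(V[:,2]<z1)]
        if len(f)>5:
            r=cv2.minAreaRect(f[:,:2].astype(np.float32));print(c,n,len(f),np.round(r[0],4),np.round(r[1],3),np.percentile(f[:,2],[3,90]).round(4))
            if n=='held':
                for a in np.arange(z0,z1,.006):
                    g=f[(f[:,2]>a)&(f[:,2]<a+.006)];print('   z',a.round(3),len(g),*(np.percentile(g,[5,95],axis=0)[:,:2].round(4).tolist() if len(g)>3 else []))
E
python3 col.py; python3 go.py "(.597,.3065,.06,-4),(.597,.3065,.042,-4)"
```

```text
side rack 215 [0.5926 0.2588] [0.147 0.051] 85.9
side m1 35 [0.5921 0.2571] [0.02  0.021] [0.0365 0.0441]
side m2 35 [0.5893 0.2109] [0.022 0.023] [0.0363 0.0436]
side held 105 [0.6003 0.2999] [0.037 0.031] [0.0717 0.1003]
   z 0.068 7 [0.5907, 0.2949] [0.6046, 0.304]
   z 0.074 11 [0.5912, 0.2943] [0.6059, 0.3026]
   z 0.08 9 [0.5858, 0.2945] [0.6037, 0.3061]
   z 0.086 21 [0.5834, 0.2913] [0.6151, 0.3015]
   z 0.092 23 [0.5833, 0.291] [0.6134, 0.3075]
   z 0.098 31 [0.5831, 0.2902] [0.6191, 0.3119]
   z 0.104 3
top rack 442 [0.5953 0.2599] [0.136 0.05 ] 86.1
top m1 48 [0.5948 0.2633] [0.022 0.024] [0.0371 0.0461]
top m2 51 [0.5927 0.217 ] [0.024 0.022] [0.0394 0.0474]
top held 37 [0.5996 0.2997] [0.008 0.038] [0.0801 0.1034]
   z 0.068 1
   z 0.074 0
   z 0.08 3
   z 0.086 5 [0.5939, 0.295] [0.6159, 0.3013]
   z 0.092 7 [0.5848, 0.2965] [0.6083, 0.3014]
   z 0.098 18 [0.5832, 0.296] [0.6124, 0.3044]
   z 0.104 3
clk 21.5 p [0.6011 0.3047 0.0997] jaw -4.1 z [-0.001 -0.001 -1.   ] F [-0.5 -0.4 -0.1] w 0.0221 q [ 0.47  0.67  0.3   1.2  -0.    2.11]
cm [0.15, -0.42, 3.97] turn -0.002 rows 1
cm [0.0, 0.0, 1.8] turn -0.0 rows 1
```

Emit:
arm_command --pt "0.1 -0.35 1" --pt "0.1 -0.35 2.5" --pt "0.1 -0.35 3.5" --pt "0.1 -0.35 4" --pt "0.1 -0.35 4" --turn '[0,0,0,0,0]' --hand '[0.95,0.95,0.95,0.95,0.95]'

```text
clock: 21.92
eef_pos: [0.5968, 0.3056, 0.0581]
tool_rot: [0.732, 0.681, -0.002, -0.0]
ft_force: [0.5, -0.0, -0.0]
grip_width: 0.0217
```

```bash
python3 col.py; python3 go.py "(.5975,.3060,.042,-4)"
```

```text
side rack 195 [0.5925 0.259 ] [0.15 0.05] 86.1
side m1 34 [0.5928 0.258 ] [0.022 0.022] [0.0369 0.0435]
side m2 34 [0.5902 0.2127] [0.019 0.028] [0.0376 0.0439]
side held 99 [0.5974 0.297 ] [0.026 0.036] [0.0278 0.0598]
   z 0.026 11 [0.5861, 0.2962] [0.5993, 0.3035]
   z 0.032 7 [0.5862, 0.2921] [0.6017, 0.3023]
   z 0.038 11 [0.5823, 0.2941] [0.6018, 0.3028]
   z 0.044 17 [0.5804, 0.2883] [0.6104, 0.3011]
   z 0.05 22 [0.5804, 0.289] [0.6145, 0.3002]
   z 0.056 27 [0.579, 0.293] [0.6139, 0.3099]
   z 0.062 4 [0.5825, 0.2925] [0.6152, 0.3037]
top rack 419 [0.5948 0.2525] [0.121 0.05 ] 86.2
top m1 52 [0.5953 0.2632] [0.022 0.023] [0.0362 0.0469]
top m2 49 [0.5928 0.2173] [0.024 0.022] [0.037 0.047]
top held 43 [0.5965 0.2958] [0.017 0.039] [0.0263 0.0615]
   z 0.026 15 [0.5821, 0.2875] [0.616, 0.3005]
   z 0.032 1
   z 0.038 0
   z 0.044 3
   z 0.05 5 [0.5836, 0.2959] [0.6134, 0.3011]
   z 0.056 15 [0.5794, 0.2973] [0.6063, 0.3035]
   z 0.062 4 [0.5798, 0.2969] [0.6113, 0.3025]
clk 22.0167 p [0.5979 0.3069 0.06  ] jaw -4.07 z [-0. -0. -1.] F [-0.7 -0.5 -0.5] w 0.0216 q [ 0.47  0.7   0.24  1.11 -0.    2.12]
cm [-0.09, -0.03, 1.8] turn -0.001 rows 1
```

Emit:
arm_command --pt "-0.05 0.1 0.5" --pt "-0.05 0.1 1" --pt "-0.05 0.1 1.3" --pt "-0.05 0.1 1.5" --pt "-0.05 0.1 1.5" --turn '[0,0,0,0,0]' --hand '[0.95,0.95,0.95,0.95,0.95]'

```text
clock: 22.43
eef_pos: [0.5981, 0.3069, 0.0441]
tool_rot: [0.731, 0.682, -0.001, -0.0]
ft_force: [-0.9, 0.0, -0.0]
grip_width: 0.0216
```

Emit:
arm_command --pt "0 0 0.1" --pt "0 0 0.2" --turn '[0,0]' --hand '[0.95,0.95]'

```text
clock: 22.6
eef_pos: [0.5987, 0.3072, 0.043]
tool_rot: [0.731, 0.682, 0.0, 0.0]
ft_force: [-0.3, 0.3, -0.9]
grip_width: 0.0221
```

Emit:
arm_command --pt "0 0 0.1" --pt "0 0 0.15" --pt "0 0 0.15" --pt "0 0 0.15" --pt "0 0 0.15" --turn '[0,0,0,0,0]' --hand '[0.95,0.95,0.7,0.6,0.5]'

```text
clock: 23.02
eef_pos: [0.5986, 0.307, 0.0414]
tool_rot: [0.731, 0.682, 0.0, 0.0]
ft_force: [0.5, -0.1, -0.3]
grip_width: 0.042
```

Emit:
arm_command --pt "0 0 0" --pt "0 0 -1" --pt "0 0 -3" --pt "0 0 -6" --pt "0 0 -9" --turn '[0,0,0,0,0]' --hand '[0.4,0.4,0.4,0.4,0.4]'

```text
clock: 23.43
eef_pos: [0.5978, 0.3066, 0.1319]
tool_rot: [0.731, 0.682, -0.001, -0.0]
ft_force: [0.7, -0.3, 0.6]
grip_width: 0.0509
```

Emit:
arm_command --pt "0 -3 -2" --pt "0 -7 -4" --pt "0 -11 -5" --pt "0 -15 -6" --pt "0 -18 -6" --turn '[0,0,0,0,0]' --hand '[0.4,0.4,0.4,0.4,0.4]'

```text
clock: 23.85
eef_pos: [0.4175, 0.3202, 0.1946]
tool_rot: [0.731, 0.682, 0.002, -0.0]
ft_force: [-0.8, 0.8, -0.5]
grip_width: 0.0509
```

```bash
python3 - <<'E'
from h import *
for c in('side','top'):
    p,d=shot(c,c+'20.png');V=cloud(c,d).reshape(-1,3)
    for n,x,y,z0,rx,ry in(('collet',.597,.306,.036,.03,.022),('m1',.593,.2595,.036,.03,.022),('m2',.59,.215,.036,.03,.022),('bush',.585,-.291,.026,.03,.022),('b1',.59,-.341,.026,.03,.022),('block',.441,.3025,.022,.05,.048),('twin',.451,.212,.022,.05,.042),('bar',.4225,-.332,.025,.014,.09),('ptwin',.461,-.332,.025,.014,.09),('oil',.70,-.23,.02,.06,.06),('spray',.735,.145,.02,.07,.07)):
        zz=.16 if n in('oil','spray') else z0+.025
        f=V[(abs(V[:,0]-x)<rx)&(abs(V[:,1]-y)<ry)&(V[:,2]>z0)&(V[:,2]<zz)]
        if len(f)>5: r=cv2.minAreaRect(f[:,:2].astype(np.float32));print(c,n,len(f),np.round(r[0],4),np.round(r[1],3),round(r[2],1),np.percentile(f[:,2],[50,95]).round(4))
E
python3 go.py
```

```text
side collet 27 [0.5957 0.306 ] [0.02  0.022] 5.2 [0.041  0.0431]
side m1 33 [0.592  0.2559] [0.021 0.024] 6.1 [0.0423 0.0443]
side m2 37 [0.5896 0.2113] [0.024 0.022] 83.9 [0.0415 0.0435]
side bush 127 [ 0.585  -0.2928] [0.033 0.031] 85.3 [0.0318 0.034 ]
side b1 146 [ 0.5891 -0.3426] [0.032 0.031] 0.5 [0.0324 0.0344]
side block 235 [0.4417 0.2996] [0.053 0.082] 5.9 [0.0284 0.0309]
side twin 264 [0.4505 0.21  ] [0.053 0.081] 7.1 [0.0285 0.0315]
side bar 273 [ 0.4223 -0.3339] [0.151 0.009] 89.3 [0.0324 0.0347]
side ptwin 268 [ 0.4597 -0.3327] [0.153 0.01 ] 89.4 [0.0325 0.0346]
side oil 789 [ 0.6939 -0.2094] [0.08 0.12] 77.7 [0.054  0.1091]
side spray 742 [0.7339 0.1506] [0.044 0.083] 39.9 [0.0917 0.1528]
top collet 48 [0.5985 0.3099] [0.021 0.022] 87.8 [0.0428 0.0473]
top m1 52 [0.5945 0.2629] [0.023 0.023] 43.2 [0.0429 0.0466]
top m2 50 [0.5926 0.2172] [0.024 0.021] 89.6 [0.0442 0.0475]
top bush 78 [ 0.5871 -0.287 ] [0.031 0.03 ] 44.8 [0.0338 0.0371]
top b1 81 [ 0.5916 -0.3378] [0.03  0.032] 16.4 [0.0342 0.0377]
top block 395 [0.4441 0.2982] [0.051 0.092] 6.5 [0.0304 0.034 ]
top twin 393 [0.4528 0.2141] [0.051 0.076] 6.5 [0.0303 0.0343]
top bar 138 [ 0.4253 -0.3297] [0.151 0.008] 89.7 [0.0341 0.0378]
top ptwin 137 [ 0.4627 -0.3292] [0.149 0.006] 88.4 [0.0341 0.0377]
top oil 413 [ 0.6997 -0.2071] [0.074 0.119] 89.7 [0.0401 0.1032]
top spray 424 [0.7353 0.1545] [0.035 0.087] 31.6 [0.1151 0.1582]
clk 23.95 p [0.4145 0.3194 0.193 ] jaw -3.78 z [-0.001  0.    -1.   ] F [-0.   0.8  0. ] w 0.0509 q [ 0.66  0.32 -0.03  1.22  0.    2.29]
```

```bash
python3 -c "
from workcell import *
print(job_done(),get_obs()['clock'])"
```

```text
the job is handed in; nothing more can be done
the job is handed in; nothing more can be done
```

All four tools are back in their free places, and the job was handed in at about 24 s of the 99 s allowed. The gripper is open and clear of everything.

**Last checks against each tool's fixed mate** (both cameras' depth, after the final release):

| Tool | Position in the holder | Top height | Alignment |
|---|---|---|---|
| Block | about 2 mm from nominal | same as twin | same as twin within about 0.02 rad |
| Bushing | about 3 mm from nominal | same as mate | – |
| Parallel | about 1 mm from nominal | same as twin | same as twin within about 0.02 rad |
| Collet | 1–4 mm from nominal | within about 1 mm of mates | – |

- **Block in the top view:** in the last check the block's outline also took in part of its twin (92 mm long instead of 76). The block's figures above therefore come from the side camera.
- **Force:** setting down the bushing gave a brief 33 N push. I backed off 2 mm before releasing it, and it then stood level with its mates.
- **Cameras:** the two cameras disagreed by 3–7 mm in absolute position, so I used their average and compared each tool with its mate.
- **Bottles:** I never went near either bottle. In the last check both stood near where they were first seen, though I did not measure any shift against the start.
- **Pictures:** I had used all 16 views by the time the collet was lifted, so its placing was checked by depth and force readings, not by eye.

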